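Back off a knurled collar two turns and slide out the fork washer

ROBOT

A 7-joint arm with a two-finger parallel gripper is mounted at the origin on a cart in front of the work surface, level with it; the furniture and walls round the work are solid. World frame = base frame: x ahead of the robot, y to its left, z up, the work surface at z = 0. Lengths are in m, angles in rad, forces in N, time in s.
With the tool pointing down it reaches from about 0.35 to 0.9 m from the base axis. Payload 7.2 kg.
Tool frame: the origin (TCP) lies midway between the tips of the shut fingers; the grasp point (between the pads) lies robot.pinch_z behind it (robot.pinch_z is the distance from the TCP to the grasp point, in m); z points along the fingers, y is the direction in which the jaws open and shut (so a half turn about z gives the same grasp; the last joint's range is limited). The gripper opens to 88 mm and grips with 3 to 60 N. Pads are 20 mm wide; open, the fingers measure 115 mm over their backs; the gripper's body (75 mm by 178 mm) begins 61 mm behind the grasp point.
Start: joints at [-1.193, 0.411, -0.013, 1.596, 0.006, 1.134, -0.082], TCP at [0.269, 0.564, 0.223] pointing down, gripper open.
Joint ranges: [-2.95, 2.95], [-0.29, 1.99], [-1.47, 1.44], [0.14, 2.54], [-1.03, 4.17], [0.13, 1.85], [-2.86, 2.86]. Speed limits (rad/s): [2.39, 2.39, 3.01, 3.01, 3.14, 3.14, 3.14].

INTERFACE

Orientations are given as a unit quaternion [x, y, z, w].
In Python, from cell import robot, viewer, ticket gives the robot as it stands.
- The arm moves only by the tool jog_arm, never from a script. Its argument "targets" is one flat list of numbers, 7 for each row, row after row: the shift along the tool's x, y, z in mm, then the turn, a rotation vector about the tool's x, y, z in rad, then the finger opening in mm, from 0 to 87.8. In form: [dx, dy, dz, rx, ry, rz, jaw, dx, dy, dz, rx, ry, rz, jaw, ...]. A call has exactly 8 rows; each row shifts and turns the pose as measured when the row begins, along the tool's axes as they then stand; what a row does not reach is not made up. A row lasts 1/12 s, in which the tool goes at most 41.7 mm and 7.16 degrees, less where a joint would pass 70% of its speed; a pose out of reach is approached as far as the arm can. A call is refused whole if a number of a shift passes 41.7 or a number of a turn 0.125, either way. A call with a gripper value outside its range is refused whole. The fingers move at their own pace and stop on an object; "force" is the grip in N (left out, the last holds). Time passes only in rows, so rows that do not move let the fingers close, or fill a call up. It gives the time, the measured TCP pose, the force and the opening at its end, in the units of the state.
- robot.sense(): the state, without advancing time (a new reading comes with each control period).
- viewer.get_image(name): name is "scene" or "top"; returns (picture, depth): 384x512x3 uint8, red, green, blue; 384x512 float32, m along the optical axis (not along the pixel's ray), 0 where there is no reading.
- viewer.get_calibration(name): a dict with "K" (3x3 intrinsics, pixels), "k1" (the pictures are not rectified: a ray, as slopes to the right and down, at radius r is drawn at 1 + k1 r^2 times it, then the intrinsics apply), "T" (4x4, takes a point from camera to world coordinates). Camera axes: x right, y down, z forward; pixel columns grow to the right and rows downward; lengths in m; the calibration is good to about 2 mm. A picture is of the moment at which its call begins. get_calibration takes no time and is no camera call.
- ticket.close_job(): hands the job in, once; it reports no verdict.
Trained networks look in the newest picture that a camera, given by its name, has taken for a name from the list of things; names that differ only in an ending like _2 or _b are one class to them, and where a whole thing is asked for, a point or a joint stands for the part that bears it (a point fixed in the world has none). Each returns a list of dicts, best first, with "confidence" (0 to 1); they miss things now and then, are a little off and sometimes report something else, mostly with a low value. They report only what shows in the picture. A call takes as long as a camera call.
- viewer.trace(target, camera): "pixels" (384x512 bool, what is visible of it) and "pixel" ([column, row] in pixels, amid what is visible of it).
The state is a dict: "clock": time; "qpos": joint angles; "qd": joint speeds; "tau": joint torques, N m; "position": TCP position; "tool_rot": TCP orientation; "wrist_force": force on the tool from outside, world axes, zero at the start; "wrist_torque": the same for the moment, N m; "grip_width": opening from 0.0 (shut) to 1.0 (fully open).
Only numpy, scipy, OpenCV 4.12 (cv2) and the standard library are available. Lean on these libraries where they do the work, as an engineer would, in place of code of your own. Each camera call takes 0.05 s, during which the arm holds its last target.

TASK

Release the clamping fixture by touch alone: with a fingertip, roll the ribbed collar anticlockwise (seen from above) two full turns by stroking its rim, so that its white mark is back at the red index line for the second time, not further. Then, with the outside of the fingers, push the upright black-topped pin away from the collar until the fork washer has slid fully out against the end stop. Never lift the washer, leave the other things on the bench alone, and finish clear of everything.

Things in the scene. Friction and masses are not known exactly. Their poses are not given: they have to be found in the camera images.
- fixture: Fixed grey clamping fixture, 104 mm wide (x), y from -72 to +210 mm. Origin on the bench top (z = 0) under the axis of its upright threaded stud (16 mm dia, top 95 mm high); its yaw lies within 0.4 rad of the world axes. Ledges along y, 35 mm high, carry the fork washer between side guides 40 mm high.
- stop (a point): Middle of the inner face of the fixture's end stop, a steel bar across its +y end (43 mm high), 197 mm from the stud axis.
- index (a point): Red index line on the 39 mm high block at the fixture's -y end, 65 mm from the stud axis.
- collar (a joint): Angle of the collar in rad: 0 at the start (tight, white mark on its top at the red index line), growing anticlockwise seen from above; one full turn is 6.28, two are 12.57. It cannot go below 0, ends at 16.5, turns with a light steady drag (0.06 N m, about 1.5 N at the rim) and stays where it is left.
- collar_top (a point): Centre of the collar's top face, on the stud axis. Dark steel ring, axis vertical, 30 mm tall (42 to 72 mm above the bench at the start; it climbs 5 mm a turn). Round its rim 20 light upright rounded ribs, 5.6 mm wide, 18 deg apart: 92 mm dia over the ribs, 84 mm between them. When tight it blocks the fork washer's hooks; after two turns they pass 3 mm beneath it.
- fork: Loose steel fork washer, 0.18 kg, flat on the ledges under the collar; axes as the fixture's, origin on its underside, on the stud axis at the start. Plate 64 mm wide, 6 mm thick (top 41 mm above the bench), y -60 to +122 mm, slot open to -y round the stud, two yellow hooks 8 mm high at its -y ends. It slides only to the fixture's +y, 75 mm, until its +y end meets the stop.
- pin (a point): Centre of the black ball (19 mm dia) on the fork washer's upright pin (14 mm dia), 65 mm above the bench, 110 mm to +y from the stud axis at the start. Between the collar's ribs and the pin is a free gap of 54 mm, its floor the washer's flat top, 41 mm above the bench. Pushed to the fixture's +y the pin takes the washer along (about 2 N).
- vblock: Bystander to leave alone: grey ground steel V block, 50x60x40 mm; origin at the centre of its underside.
- alu: Bystander to leave alone: bare aluminium block, 45x60x32 mm; origin at the centre of its underside.
- collet_a: Bystander to leave alone: grey spring collet, 29 across, 32 high mm; origin at the centre of its underside.
- collet_b: Bystander to leave alone: grey spring collet, 29 across, 32 high mm; origin at the centre of its underside.
- nozzle: Bystander to leave alone: small cream ceramic nozzle, standing, 21 across, 34 high mm; origin at the centre of its underside.

How it is judged:
By the outcome, as a careful person would: the job done as asked, in the order asked, and still so for the second after the job is handed in, with the robot touching nothing.
It also fails if it takes over 61 s, if anything falls off the work surface, if the arm or the gripper's body presses on something with over 40 N, if the wrist force passes 120 N, or if a joint passes its speed limit or range.

## Working session

There is one attempt and no reset: what is moved stays moved. The work goes in short steps, Python scripts to look and compute and a tool call to move; the robot and the scene stay as the last step left them, time stands still between calls to the robot, and variables do not carry over. Pictures are saved under pics/ and viewed, and the job is handed in when it is done.

Besides the shell and the picture viewer there is one more tool, called after "Request:" as a command line: name --argument value ..., lists and objects as JSON in quotes. jog_arm: Moves the arm, as the interface text tells. Its arguments: {"type":"object","properties":{"targets":{"type":"array"},"force":{"type":"number"}},"required":["targets"]}

```bash
ls; mkdir -p pics; python3 - <<'E'
from cell import robot, viewer
import cv2,numpy as np
print(robot.sense(), robot.pinch_z)
for n in ("scene","top"):
    p,d=viewer.get_image(n); cv2.imwrite(f"pics/a_{n}.png",p[:,:,::-1])
    np.savez(f"a_{n}.npz",p=p,d=d); print(viewer.get_calibration(n))
E
```

```text
pics
{'clock': 0.0, 'qpos': array([-1.19319395,  0.41192509, -0.01269557,  1.59703992,  0.00563625,
        1.13433346, -0.08224672]), 'qd': array([ 3.17898363e-04,  7.20004324e-04,  2.26177488e-04,  4.76746516e-05,
        8.90711440e-04, -5.70352748e-04,  1.42099566e-03]), 'tau': array([ 6.33107848e-04, -5.87938428e+01,  6.42276127e-01, -2.91072303e+01,
       -5.37745713e-02,  1.83558982e-02,  1.79020985e-04]), 'position': array([0.26932342, 0.56341852, 0.22179519]), 'tool_rot': array([ 2.21070532e-01,  9.75257465e-01, -8.28326337e-04, -1.06680601e-04]), 'wrist_force': array([ 0.32287336,  0.30298073, -0.110036  ]), 'wrist_torque': array([-0.05477437, -0.00332616, -0.00199203]), 'grip_width': 0.9999472642464535} 0.0187
{'K': array([[473.00419212,   0.        , 253.83401959],
       [  0.        , 473.00419212, 193.67742755],
       [  0.        ,   0.        ,   1.        ]]), 'k1': -0.05752266803233896, 'T': array([[ 0.83981129, -0.3122824 ,  0.44406834,  0.09749979],
       [-0.54235765, -0.44680424,  0.71148728, -0.52339091],
       [-0.02377334, -0.83835892, -0.54459999,  0.70472169],
       [ 0.        ,  0.        ,  0.        ,  1.        ]])}
{'K': array([[481.2268461 ,   0.        , 250.07710794],
       [  0.        , 481.2268461 , 190.30971616],
       [  0.        ,   0.        ,   1.        ]]), 'k1': -0.1902357577992306, 'T': array([[-0.02701131, -0.99229664,  0.120904  ,  0.45393421],
       [-0.99959571,  0.02788606,  0.00554867,  0.29765912],
       [-0.00887746, -0.12070524, -0.9926487 ,  1.25381023],
       [ 0.        ,  0.        ,  0.        ,  1.        ]])}
```

View pics/a_scene.png

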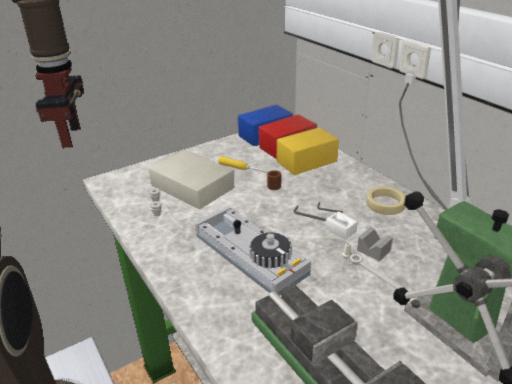

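View pics/a_top.png

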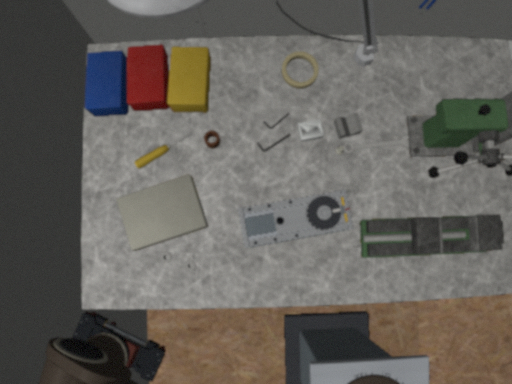

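```bash
cat > h.py <<'E'
import numpy as np,cv2
from cell import robot,viewer
def dist(cal): return np.array([cal['k1'],0,0,0,0.])
def proj(n,P):
    c=viewer.get_calibration(n);T=c['T'];P=np.atleast_2d(P)
    q=(P-T[:3,3])@T[:3,:3]
    uv,_=cv2.projectPoints(q.reshape(-1,1,3).astype(float),np.zeros(3),np.zeros(3),c['K'],dist(c)); return uv[:,0]
def rays(n,uv):
    c=viewer.get_calibration(n)
    r=cv2.undistortPoints(np.array(uv,float).reshape(-1,1,2),c['K'],dist(c))[:,0]
    return c['T'][:3,3],np.c_[r,np.ones(len(r))]@c['T'][:3,:3].T
def atz(n,uv,z):
    o,d=rays(n,uv);z=np.broadcast_to(z,len(d)); return o+d*((z-o[2])/d[:,2])[:,None]
def bydepth(n,uv,dep):
    o,d=rays(n,uv); return o+d*np.asarray(dep)[:,None]
def cloud(n,d,x0,x1,y0,y1):
    v,u=np.mgrid[y0:y1,x0:x1];m=d[y0:y1,x0:x1]>0
    uv=np.c_[u[m],v[m]]; return uv,bydepth(n,uv,d[y0:y1,x0:x1][m])
E
python3 - <<'E'
from h import *
for n,(x0,y0,x1,y1) in {'scene':(185,200,320,300),'top':(235,180,365,255)}.items():
    p=np.load(f"a_{n}.npz")['p']
    cv2.imwrite(f"pics/b_{n}.png",cv2.resize(p[y0:y1,x0:x1,::-1],None,fx=5.9,fy=5.9,interpolation=cv2.INTER_CUBIC))
for t in ("collar_top","pin","stop","index","vblock","alu","collet_a","nozzle"):
  for n in ("top","scene"):
    for r in viewer.trace(t,n)[:2]:
        print(t,n,r['confidence'],np.round(r['pixel'],1),r['pixels'].sum())
        z={'collar_top':.072,'pin':.065}.get(t,.03); print('   ',np.round(atz(n,[r['pixel']],z),4))
d=np.load('a_top.npz')['d']
uv,P=cloud('top',d,235,365,180,255)
for lo,hi in((-.01,.01),(.03,.038),(.038,.05),(.065,.08),(.085,.1)):
    m=(P[:,2]>lo)&(P[:,2]<hi);print(lo,hi,m.sum(),P[m].mean(0) if m.any() else '')
print(robot.sense()['clock'])
E
```

```text
collar_top top 0.72 [320.9 212.3] 968
    [[0.5383 0.131  0.072 ]]
collar_top top 0.26 [311.4 130.2] 469
    [[0.7464 0.1454 0.072 ]]
collar_top scene 0.71 [268. 252.] 1115
    [[0.5175 0.1009 0.072 ]]
pin top 0.6 [295.3 213.4] 963
    [[0.538  0.1939 0.065 ]]
pin scene 0.65 [243.4 241.5] 679
    [[0.4982 0.1665 0.065 ]]
stop top 0.81 [304.8 222.7] 3254
    [[0.516  0.1674 0.03  ]]
stop scene 0.87 [258.8 251. ] 4498
    [[0.5306 0.1566 0.03  ]]
index top 0.92 [302.9 218.3] 3459
    [[0.5274 0.1718 0.03  ]]
index scene 0.64 [255.8 247.6] 4533
    [[0.5315 0.1702 0.03  ]]
vblock top 0.84 [349.2 127.8] 454
    [[0.7612 0.0395 0.03  ]]
vblock scene 0.92 [375.4 247.5] 760
    [[0.7499 0.0196 0.03  ]]
alu top 0.9 [310.3 132. ] 416
    [[0.752  0.1431 0.03  ]]
alu scene 0.87 [340.8 222.8] 616
    [[0.7484 0.1325 0.03  ]]
collet_a top 0.47 [188.6 266.1] 94
    [[0.4138 0.4656 0.03  ]]
collet_a top 0.4 [162.8 259. ] 96
    [[0.433  0.5316 0.03  ]]
collet_a scene 0.59 [156.1 207. ] 144
    [[0.4104 0.4482 0.03  ]]
collet_a scene 0.58 [346.4 252.7] 120
    [[0.6852 0.0429 0.03  ]]
nozzle top 0.64 [340.2 150.9] 40
    [[0.6998 0.0671 0.03  ]]
nozzle top 0.58 [291.  215.9] 884
    [[0.5344 0.202  0.03  ]]
nozzle scene 0.43 [344.9 253.2] 100
    [[0.6814 0.0435 0.03  ]]
-0.01 0.01 5155 [ 5.37869243e-01  1.72129053e-01 -9.50630986e-05]
0.03 0.038 702 [0.52238773 0.20016766 0.0356695 ]
0.038 0.05 2003 [0.52597787 0.19919753 0.04123115]
0.065 0.08 977 [0.53677232 0.12959685 0.0718621 ]
0.085 0.1 42 [0.53734964 0.12452143 0.09402615]
0.9
```

```bash
sleep 0
```

```text
(no output)
```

View pics/b_top.png

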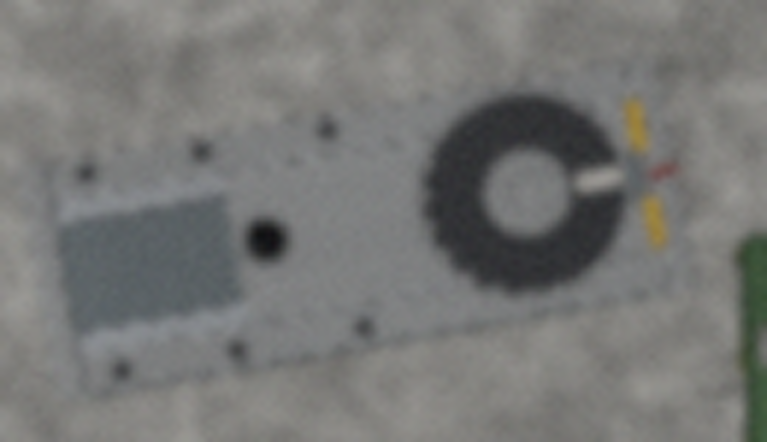

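View pics/b_scene.png

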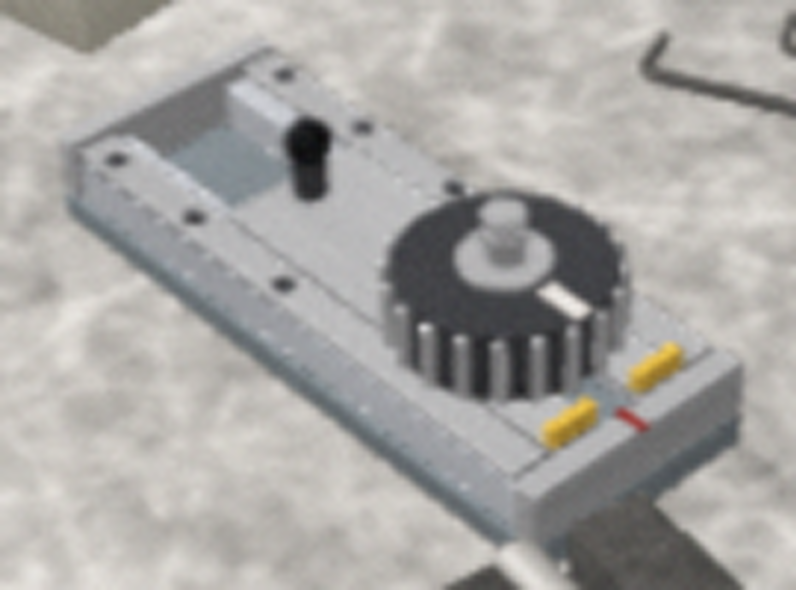

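```bash
python3 - <<'E'
from h import *
# circle: rim top 0.072, R .046 and bolts; refine by dark mask in top image
c=lambda x,y:((x+.5)/5.9-.5+235,(y+.5)/5.9-.5+180)
print('pin top',atz('top',[c(267,240)],.068), 'collar top', atz('top',[c(526,193)],.072))
s=lambda x,y:((x+.5)/5.9-.5+185,(y+.5)/5.9-.5+200)
print('pin scene',atz('scene',[s(308,140)],.065),'stud top scene',atz('scene',[s(503,210)],.095))
print('index top',atz('top',[c(663,172)],.039),'scene',atz('scene',[s(632,420)],.039))
for n,(x0,y0,x1,y1) in {'scene':(185,200,320,300),'top':(235,180,365,255)}.items():
    d=np.load(f"a_{n}.npz")['d']; uv,P=cloud(n,d,x0,y0 and x1,y0,y1)
    m=(P[:,2]>.068)&(P[:,2]<.076)&(abs(P[:,0]-.537)<.06)&(abs(P[:,1]-.125)<.06)
    (cx,cy),r=cv2.minEnclosingCircle(P[m,:2].astype(np.float32));print(n,m.sum(),cx,cy,r)
    # fit of area: max in disc radius .046
    m2=(P[:,2]>.033)&(P[:,2]<.045)
    rect=cv2.minAreaRect(P[m2,:2].astype(np.float32));print('rect',rect)
    # fixture yaw via PCA of >.033
E
```

```text
pin top [[0.52192288 0.23293119 0.068     ]] collar top [[0.53810278 0.12393829 0.072     ]]
pin scene [[0.52043881 0.23085584 0.065     ]] stud top scene [[0.53591577 0.12071376 0.095     ]]
index top [[0.54769474 0.05902729 0.039     ]] scene [[0.54602064 0.05622898 0.039     ]]
scene 766 0.5348269939422607 0.12140209227800369 0.045942340046167374
rect ((0.5271179676055908, 0.1687157303094864), (0.11965794861316681, 0.33042988181114197), 5.445497989654541)
top 832 0.5379591584205627 0.12411785125732422 0.04642513394355774
rect ((0.528547465801239, 0.17578521370887756), (0.3211158812046051, 0.14189192652702332), 89.64012908935547)
```

```bash
python3 - <<'E'
from h import *
d=np.load('a_top.npz')['d']; uv,P=cloud('top',d,100,500,30,310)
r=np.hypot(P[:,0]-.537,P[:,1]-.1226)
for R in(.1,.15,.2,.25,.3,.35):
    m=(r<R)&(r>.06);i=P[m][P[m,2].argmax()];print(R,i)
E
```

```text
0.1 [0.51569771 0.06328045 0.05374721]
0.15 [0.52445548 0.23044033 0.07636678]
0.2 [0.52445548 0.23044033 0.07636678]
0.25 [ 0.49176998 -0.10392353  0.11566773]
0.3 [ 0.63435968 -0.1404811   0.31021381]
0.35 [ 0.63435968 -0.1404811   0.31021381]
```

```bash
cat >> h.py <<'E'
from scipy.spatial.transform import Rotation as Ro
C=np.array([.5365,.1227]); YAW=.146
def down(a): # tool x yaw a, pointing down
    return Ro.from_matrix(np.c_[[np.cos(a),np.sin(a),0],[np.sin(a),-np.cos(a),0],[0,0,-1]])
def now():
    s=robot.sense(); R=Ro.from_quat(s['tool_rot']); x=R.as_matrix()[:,0]
    return s,s['position'],R,np.arctan2(x[1],x[0])
def rows(poses,jaw=0):
    s,p,R,a=now(); out=[]
    for tp,tR in poses:
        d=R.inv().apply(np.array(tp)-p)*1000; rv=(R.inv()*tR).as_rotvec()
        out.append([round(float(v),1) for v in d]+[round(float(v),3) for v in rv]+[jaw])
        p,R=np.array(tp),tR
    for r in out: print(','.join('%g'%(v+0.0) for v in r)+',')
def lin(tp,ta,n,jaw=0,pad=8):
    s,p,R,a=now(); da=(ta-a+np.pi)%(2*np.pi)-np.pi
    ps=[(p+(np.array(tp)-p)*(i/n),down(a+da*i/n)) for i in range(1,n+1)]
    while len(ps)<pad: ps.append(ps[-1])
    rows(ps,jaw)
def show():
    s,p,R,a=now(); f=s['wrist_force']; ex=np.array([np.cos(YAW),np.sin(YAW)]);ey=np.array([-ex[1],ex[0]])
    v=p[:2]-C
    print('t%.2f'%s['clock'],'p',np.round(p*1000,1),'a%.3f'%a,'q7 %.2f'%s['qpos'][6],'g%.2f'%s['grip_width'],'tilt',np.round(R.as_matrix()[:2,2],3),'F',np.round(f,1),'| fix xy',np.round(v@ex*1000,1),np.round(v@ey*1000,1),'r%.1f th%.1f'%(np.hypot(*v)*1000,np.degrees(np.arctan2(v[1],v[0]))))
E
python3 - <<'E'
from h import *
show(); lin([.460,.112,.13],.146+np.pi/2,16,pad=16)
E
```

```text
t0.90 p [269.5 563.9 222.6] a2.696 q7 -0.08 g1.00 tilt [ 0. -0.] F [-0.4  0.6 -0.6] | fix xy -200.0 475.3 r515.7 th121.2
-22.9,-20.3,5.8,0,0,0.061,0,
-24.1,-18.9,5.8,0,0,0.061,0,
-25.2,-17.4,5.8,0,0,0.061,0,
-26.3,-15.8,5.8,0,0,0.061,0,
-27.2,-14.2,5.8,0,0,0.061,0,
-28,-12.5,5.8,0,0,0.061,0,
-28.7,-10.8,5.8,0,0,0.061,0,
-29.3,-9,5.8,0,0,0.061,0,
-29.8,-7.2,5.8,0,0,0.061,0,
-30.2,-5.3,5.8,0,0,0.061,0,
-30.5,-3.5,5.8,0,0,0.061,0,
-30.6,-1.6,5.8,0,0,0.061,0,
-30.6,0.3,5.8,0,0,0.061,0,
-30.6,2.1,5.8,0,0,0.061,0,
-30.4,4,5.8,0,0,0.061,0,
-30.1,5.8,5.8,0,0,0.061,0,
```

Request:
jog_arm --targets '[-22.9, -20.3, 2, 0, 0, 0.061, 0, -24.1, -18.9, 2, 0, 0, 0.061, 0, -25.2, -17.4, 3, 0, 0, 0.061, 0, -26.3, -15.8, 3, 0, 0, 0.061, 0, -27.2, -14.2, 5, 0, 0, 0.061, 0, -28, -12.5, 5, 0, 0, 0.061, 0, -28.7, -10.8, 5, 0, 0, 0.061, 0, -29.3, -9, 5, 0, 0, 0.061, 0]' --force 20

```text
clock: 1.57
position: [0.3626, 0.3366, 0.1912]
tool_rot: [0.454, 0.891, 0.003, -0.002]
wrist_force: [0.2, 0.3, 0.5]
grip_width: 0.434
```

```bash
python3 - <<'E'
from h import *
show(); lin([.460,.112,.11],.146+np.pi/2,8)
E
```

```text
t1.57 p [362.6 336.6 191.2] a2.200 q7 -0.17 g0.43 tilt [-0.001  0.007] F [0.2 0.3 0.5] | fix xy -140.9 237.0 r275.7 th129.1
-29.9,-6.7,9.9,0.003,-0.006,0.06,0,
-30.2,-4.9,10.1,0,0,0.06,0,
-30.5,-3,10.1,0,0,0.06,0,
-30.6,-1.2,10.1,0,0,0.06,0,
-30.6,0.7,10.1,0,0,0.06,0,
-30.5,2.5,10.1,0,0,0.06,0,
-30.3,4.3,10.1,0,0,0.06,0,
-30,6.2,10.1,0,0,0.06,0,
```

Request:
jog_arm --targets '[-29.9, -6.7, 9.9, 0.003, -0.006, 0.06, 0, -30.2, -4.9, 10.1, 0, 0, 0.06, 0, -30.5, -3, 10.1, 0, 0, 0.06, 0, -30.6, -1.2, 10.1, 0, 0, 0.06, 0, -30.6, 0.7, 10.1, 0, 0, 0.06, 0, -30.5, 2.5, 10.1, 0, 0, 0.06, 0, -30.3, 4.3, 10.1, 0, 0, 0.06, 0, -30, 6.2, 10.1, 0, 0, 0.06, 0]'

```text
clock: 2.23
position: [0.463, 0.1011, 0.1104]
tool_rot: [0.661, 0.75, 0.005, 0.001]
wrist_force: [-0.5, 0.3, 1.0]
grip_width: 0.005
```

```bash
python3 - <<'E'
from h import *
show(); 
ex=np.array([np.cos(YAW),np.sin(YAW)])
t=C-ex*.068
lin([*t,.058],.146+np.pi/2,6)
p,d=viewer.get_image('scene');cv2.imwrite('pics/c_scene.png',p[:,:,::-1])
E
```

```text
t2.23 p [463.  101.1 110.4] a1.696 q7 -0.03 g0.01 tilt [0.008 0.006] F [-0.5  0.3  1. ] | fix xy -75.9 -10.7 r76.6 th-163.6
1.8,1.2,8.8,0.009,-0.005,-0.003,0,
1.8,1.3,8.7,0,0,-0.003,0,
1.8,1.3,8.7,0,0,-0.003,0,
1.8,1.3,8.7,0,0,-0.003,0,
1.8,1.3,8.7,0,0,-0.003,0,
1.8,1.3,8.7,0,0,-0.003,0,
0,0,0,0,0,0,0,
0,0,0,0,0,0,0,
```

View pics/c_scene.png

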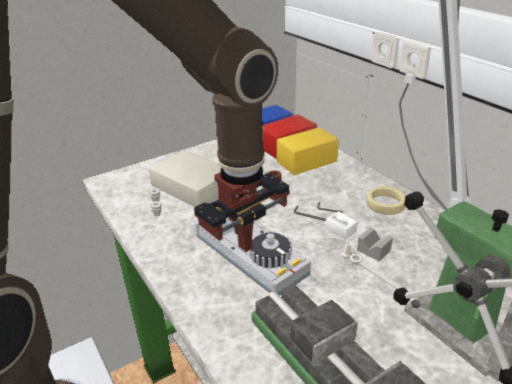

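Request:
jog_arm --targets '[1.8, 1.2, 8.8, 0.009, -0.005, -0.003, 0, 1.8, 1.3, 8.7, 0, 0, -0.003, 0, 1.8, 1.3, 8.7, 0, 0, -0.003, 0, 1.8, 1.3, 8.7, 0, 0, -0.003, 0, 1.8, 1.3, 8.7, 0, 0, -0.003, 0, 1.8, 1.3, 8.0, 0, 0, -0.003, 0, 0, 0, 0, 0, 0, 0, 0, 0, 0, 0, 0, 0, 0, 0]'

```text
clock: 2.95
position: [0.4714, 0.1067, 0.0528]
tool_rot: [0.659, 0.753, -0.001, 0.001]
wrist_force: [0.2, -0.5, -1.3]
grip_width: 0.007
```

```bash
python3 - <<'E'
from h import *
show(); 
ex=np.array([np.cos(YAW),np.sin(YAW)])
t=C-ex*.0605
lin([*t,.058],.146+np.pi/2,8)
E
```

```text
t2.95 p [471.4 106.7  52.8] a1.704 q7 0.01 g0.01 tilt [-0.001 -0.003] F [ 0.2 -0.5 -1.3] | fix xy -66.8 -6.4 r67.1 th-166.2
0.8,0.8,-0.7,-0.001,0.003,-0.002,0,
0.8,0.8,-0.6,0,0,-0.002,0,
0.8,0.8,-0.6,0,0,-0.002,0,
0.8,0.8,-0.6,0,0,-0.002,0,
0.8,0.8,-0.6,0,0,-0.002,0,
0.8,0.8,-0.6,0,0,-0.002,0,
0.8,0.8,-0.6,0,0,-0.002,0,
0.8,0.8,-0.6,0,0,-0.002,0,
```

Request:
jog_arm --targets '[0.8, 0.8, -0.6, 0, 0.003, -0.002, 0, 0.8, 0.8, -0.6, 0, 0, -0.002, 0, 0.8, 0.8, -0.6, 0, 0, 0, 0, 0.8, 0.8, -0.6, 0, 0, 0, 0, 0.8, 0.8, -0.6, 0, 0, 0, 0, 0.8, 0.8, -0.6, 0, 0, 0, 0, 0.8, 0.5, -0.6, 0, 0, 0, 0, 0, 0, 0, 0, 0, 0, 0]'

```text
clock: 3.62
position: [0.4773, 0.1145, 0.0592]
tool_rot: [0.657, 0.754, 0.001, -0.0]
wrist_force: [-0.4, -0.6, 0.1]
grip_width: 0.005
```

```bash
python3 - <<'E'
from h import *
show(); 
E
```

```text
t3.62 p [477.3 114.5  59.2] a1.709 q7 0.01 g0.00 tilt [0.002 0.002] F [-0.4 -0.6  0.1] | fix xy -59.8 0.5 r59.8 th-172.1
```

Near contact. Step inward gently.

Request:
jog_arm --targets '[0, 0.3, 0, 0, 0, 0, 0, 0, 0.3, 0, 0, 0, 0, 0, 0, 0.3, 0, 0, 0, 0, 0, 0, 0.3, 0, 0, 0, 0, 0, 0, 0.3, 0, 0, 0, 0, 0, 0, 0.3, 0, 0, 0, 0, 0, 0, 0.3, 0, 0, 0, 0, 0, 0, 0, 0, 0, 0, 0, 0]'

```text
clock: 4.28
position: [0.4794, 0.1146, 0.0591]
tool_rot: [0.657, 0.754, 0.001, -0.0]
wrist_force: [-0.8, -0.2, 0.3]
grip_width: 0.004
```

```bash
python3 - <<'E'
from h import *
show(); 
E
```

```text
t4.28 p [479.4 114.6  59.1] a1.709 q7 0.01 g0.00 tilt [0.001 0.002] F [-0.8 -0.2  0.3] | fix xy -57.7 0.3 r57.7 th-171.9
```

Request:
jog_arm --targets '[0, 0.5, 0, 0, 0, 0, 0, 0, 0.5, 0, 0, 0, 0, 0, 0, 0.5, 0, 0, 0, 0, 0, 0, 0.5, 0, 0, 0, 0, 0, 0, 0.5, 0, 0, 0, 0, 0, 0, 0.5, 0, 0, 0, 0, 0, 0, 0.5, 0, 0, 0, 0, 0, 0, 0.5, 0, 0, 0, 0, 0]'

```text
clock: 4.95
position: [0.4829, 0.115, 0.0589]
tool_rot: [0.657, 0.754, 0.0, -0.001]
wrist_force: [-2.6, -0.7, 1.9]
grip_width: 0.004
```

```bash
python3 - <<'E'
from h import *
show(); p,d=viewer.get_image('scene');cv2.imwrite('pics/d.png',cv2.resize(p[170:320,170:340,::-1],None,fx=4.5,fy=4,interpolation=2))
E
```

```text
t4.95 p [482.9 115.   58.9] a1.709 q7 0.01 g0.00 tilt [-0.     0.001] F [-2.6 -0.7  1.9] | fix xy -54.2 0.2 r54.2 th-171.9
```

View pics/d.png

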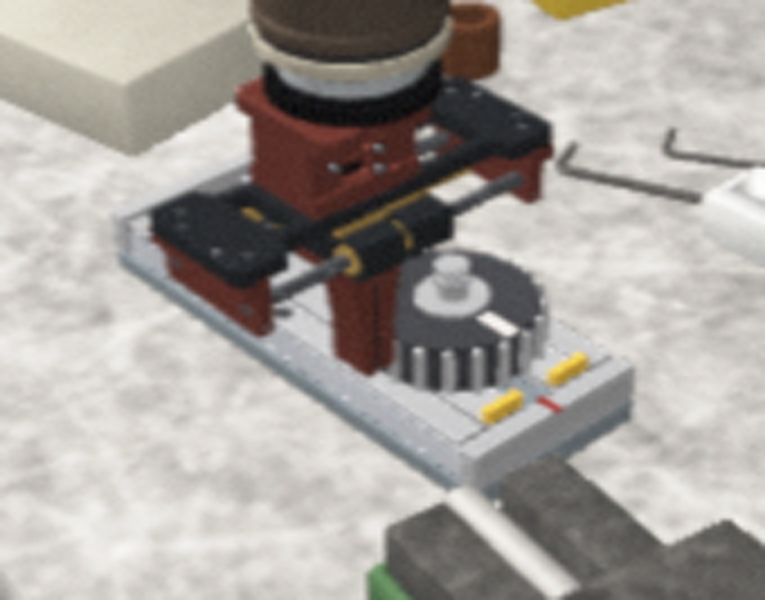

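```bash
python3 - <<'E'
from h import *
p,d=viewer.get_image('scene'); np.savez('d.npz',p=p,d=d)
s,pp,R,a=now()
uv,P=cloud('scene',d,200,300,200,270)
L=R.inv().apply(P-pp)*1000
m=(abs(L[:,0])<22)&(abs(L[:,1])<22)&(L[:,2]<0)&(L[:,2]>-60)
for z0 in range(-60,5,6):
    k=(abs(L[:,0])<30)&(L[:,1]<25)&(L[:,1]>-30)&(L[:,2]>=z0)&(L[:,2]<z0+6)
    if k.any(): print(z0,k.sum(),'x',np.percentile(L[k,0],[2,10,50,90,98]).round(1),'y',np.percentile(L[k,1],[2,10,50,90,98]).round(1))
E
```

```text
-60 35 x [-12.6 -12.2 -11.1  -4.3   2.1] y [-14.8 -14.3  -4.2  10.1  13.6]
-54 34 x [-12.1 -11.6 -10.    5.3   9.1] y [-13.8 -13.5  -9.9   6.7   9.6]
-48 35 x [-12.6 -12.2 -10.6   2.8   6.9] y [-13.2 -12.5  -5.8   6.    9.4]
-42 31 x [-13.9 -12.7 -10.7   3.9   8.9] y [-12.6 -12.5  -9.9   4.3   8.8]
-36 30 x [-12.6 -11.8  -9.8   4.9   8.4] y [-11.8 -11.3  -9.9   5.2   8.1]
-30 29 x [-11.9 -11.3  -9.    6.3   9.6] y [-11.6 -10.6  -6.9   3.9   4.8]
-24 31 x [-12.9 -12.2  -9.5   6.7   8.6] y [-11.  -10.3  -8.8   5.5   7. ]
-18 61 x [-26.  -22.  -10.    1.8  11.1] y [-10.9  -9.8  13.7  22.8  24. ]
-12 77 x [-27.9 -24.  -11.    1.1   6.4] y [-10.6 -10.   11.1  21.3  23. ]
-6 41 x [-27.8 -24.6 -11.2  -0.7   7.4] y [-10.6  -9.7   9.2  20.   21.2]
0 29 x [-28.4 -24.8 -20.3 -10.1  -9.5] y [-1.2  8.  14.9 21.9 22.9]
```

```bash
sed -i 's/^C=.*/C=np.array([.537,.1226]); YAW=.146/' h.py; cat >> h.py <<'E'
def orb(th,r,z,off): # th deg, off deg: a=th+off
    t=np.radians(th); return (np.array([C[0]+r*np.cos(t),C[1]+r*np.sin(t),z]),down(np.radians(th+off)))
def orbit(dth,n,r,z,off,r0=None,nin=1,pad=8):
    s,p,R,a=now(); v=p[:2]-C; th=np.degrees(np.arctan2(v[1],v[0])); rc=np.hypot(*v) 
    ps=[]
    for i in range(1,n+1):
        f=min(1,i/nin); ps.append(orb(th+dth*i/n,rc+(r-rc)*f,p[2]+(z-p[2])*f,off if nin==1 or True else 0))
    while len(ps)<pad: ps.append(ps[-1])
    rows(ps)
E
python3 - <<'E'
from h import *
show()
s,p,R,a=now(); ps=[]
for i in range(1,9):
    q=orb(-172,.054+.012*min(1,i/3),.058,0)[0]; ps.append((q,down(a+np.radians(-45.)*(max(0,i-1)/7))))
rows(ps)
E
```

```text
t5.05 p [482.9 115.   58.9] a1.709 q7 0.01 g0.01 tilt [-0.     0.001] F [-2.5  1.   2.4] | fix xy -54.6 0.4 r54.6 th-172.0
0,-3.3,0.9,0,-0.001,0,0,
0,-4,0,0,0,0.112,0,
-0.5,-4,0,0,0,0.112,0,
0,0,0,0,0,0.112,0,
0,0,0,0,0,0.112,0,
0,0,0,0,0,0.112,0,
0,0,0,0,0,0.112,0,
0,0,0,0,0,0.112,0,
```

Request:
jog_arm --targets '[0, -3.3, 0.9, 0, 0, 0, 0, 0, -4, 0, 0, 0, 0.112, 0, -0.5, -4, 0, 0, 0, 0.112, 0, 0, 0, 0, 0, 0, 0.112, 0, 0, 0, 0, 0, 0, 0.112, 0, 0, 0, 0, 0, 0, 0.112, 0, 0, 0, 0, 0, 0, 0.112, 0, 0, 0, 0, 0, 0, 0.112, 0]'

```text
clock: 5.72
position: [0.4724, 0.113, 0.0583]
tool_rot: [0.902, 0.431, 0.003, -0.0]
wrist_force: [-0.3, -0.0, 0.4]
grip_width: 0.004
```

```bash
python3 - <<'E'
from h import *
show()
orbit(28,8,.057,.057,225,nin=5)
E
```

```text
t5.72 p [472.4 113.   58.3] a0.892 q7 -0.66 g0.00 tilt [0.005 0.003] F [-0.3 -0.   0.4] | fix xy -65.3 -0.1 r65.3 th-171.6
-1.3,4.1,0.3,0.003,-0.005,-0.102,0,
-1.4,3.9,0.3,0,0,-0.061,0,
-1.3,3.9,0.3,0,0,-0.061,0,
-1.3,3.8,0.3,0,0,-0.061,0,
-1.2,3.7,0.3,0,0,-0.061,0,
-2.4,2.5,0,0,0,-0.061,0,
-2.4,2.5,0,0,0,-0.061,0,
-2.4,2.5,0,0,0,-0.061,0,
```

Request:
jog_arm --targets '[-1.3, 4.1, 0.3, 0.003, -0.005, -0.1, 0, -1.4, 3.9, 0.3, 0, 0, -0.061, 0, -1.3, 3.9, 0.3, 0, 0, -0.061, 0, -1.3, 3.8, 0.3, 0, 0, -0.061, 0, -1.2, 3.7, 0.3, 0, 0, -0.061, 0, -2.4, 2.5, 0, 0, 0, -0.061, 0, -2.4, 2.5, 0, 0, 0, -0.061, 0, -2.4, 2.5, 0, 0, 0, -0.061, 0]'

```text
clock: 6.38
position: [0.4865, 0.0898, 0.0553]
tool_rot: [0.754, 0.657, -0.002, -0.002]
wrist_force: [-1.8, 0.4, 0.5]
grip_width: 0.005
```

```bash
cat >> h.py <<'E'
def look(name,mk=True):
    ps=[]
    p,d=viewer.get_image('top'); p2,d2=viewer.get_image('scene')
    A=cv2.resize(p[180:255,235:365,::-1],None,fx=3.08,fy=4,interpolation=2)[:, :400]
    B=cv2.resize(p2[205:305,190:323,::-1],None,fx=3,fy=3,interpolation=2)
    B=B[:300]; A=A[:300]
    cv2.imwrite(f'pics/{name}.png',np.hstack([A,B])); return p,d,p2,d2
E
python3 - <<'E'
from h import *
show()
look('e1')
E
```

```text
t6.38 p [486.5  89.8  55.3] a1.433 q7 -0.16 g0.01 tilt [-0.007  0.   ] F [-1.8  0.4  0.5] | fix xy -54.8 -25.1 r60.2 th-147.0
```

View pics/e1.png

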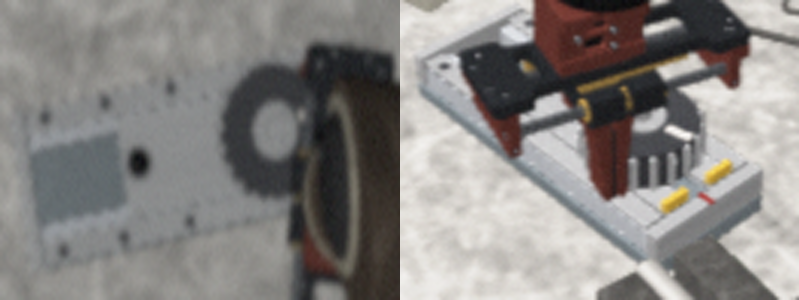

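```bash
python3 - <<'E'
from h import *
orbit(34,8,.0565,.057,225,nin=2)
E
```

```text
-1.9,4.4,-0.8,-0.006,0.001,-0.015,0,
-1.5,4.4,-0.8,0,0,-0.074,0,
-2.9,3.1,0,0,0,-0.074,0,
-2.9,3.1,0,0,0,-0.074,0,
-2.9,3.1,0,0,0,-0.074,0,
-2.9,3.1,0,0,0,-0.074,0,
-2.9,3.1,0,0,0,-0.074,0,
-2.9,3.1,0,0,0,-0.074,0,
```

Request:
jog_arm --targets '[-1.9, 4.4, -0.8, -0.006, 0.001, -0.015, 0, -1.5, 4.4, -0.8, 0, 0, -0.074, 0, -2.9, 3.1, 0, 0, 0, -0.074, 0, -2.9, 3.1, 0, 0, 0, -0.074, 0, -2.9, 3.1, 0, 0, 0, -0.074, 0, -2.9, 3.1, 0, 0, 0, -0.074, 0, -2.9, 3.1, 0, 0, 0, -0.074, 0, -2.9, 3.1, 0, 0, 0, -0.074, 0]'

```text
clock: 7.15
position: [0.5124, 0.0681, 0.0552]
tool_rot: [0.552, 0.834, -0.003, -0.002]
wrist_force: [-2.2, -0.1, 1.4]
grip_width: 0.007
```

```bash
python3 - <<'E'
from h import *
show()
look('e2')
orbit(36,8,.0565,.057,225,nin=2)
E
```

```text
t7.15 p [512.4  68.1  55.2] a1.973 q7 0.33 g0.01 tilt [-0.006 -0.003] F [-2.2 -0.1  1.4] | fix xy -32.3 -50.3 r59.8 th-114.3
-2.1,4.5,-0.9,-0.006,0,-0.05,0,
-1.8,4.4,-0.9,0,0,-0.079,0,
-3,3.3,0,0,0,-0.079,0,
-3,3.3,0,0,0,-0.079,0,
-3,3.3,0,0,0,-0.079,0,
-3,3.3,0,0,0,-0.079,0,
-3,3.3,0,0,0,-0.079,0,
-3,3.3,0,0,0,-0.079,0,
```

View pics/e2.png

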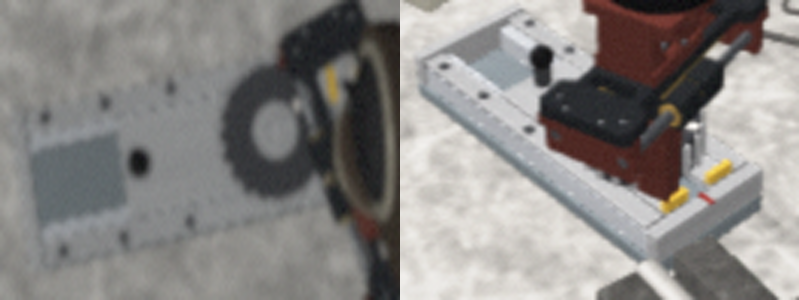

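Request:
jog_arm --targets '[-1.4, 5.0, -0.9, -0.006, 0, -0.05, 0, -1.5, 4.8, -0.9, 0, 0, -0.079, 0, -3, 3.5, 0, 0, 0, -0.079, 0, -3, 3.4, 0, 0, 0, -0.079, 0, -3, 3.4, 0, 0, 0, -0.079, 0, -3, 3.4, 0, 0, 0, -0.079, 0, -3, 3.4, 0, 0, 0, -0.079, 0, -3, 3.4, 0, 0, 0, -0.079, 0]'

```text
clock: 7.92
position: [0.5445, 0.0628, 0.0547]
tool_rot: [0.286, 0.958, -0.005, -0.003]
wrist_force: [-1.8, -1.9, 1.8]
grip_width: 0.005
```

```bash
cat >> h.py <<'E'
def mark(zt=.072,n='top',save=None):
    p,d=viewer.get_image(n)
    # polar unwrap of collar top annulus
    best=[]; th=np.radians(np.arange(0,360,2)); rr=np.arange(.027,.042,.001)
    X=np.array([[C[0]+r*np.cos(t),C[1]+r*np.sin(t),zt] for t in th for r in rr])
    uv=proj(n,X).astype(np.float32).reshape(len(th),len(rr),2)
    I=cv2.remap(p,uv[...,0],uv[...,1],cv2.INTER_LINEAR).astype(int)
    w=np.maximum(I.min(2)-100,0)*(np.ptp(I,axis=2)<30); w=w.sum(1).astype(float)
    w[w<.35*w.max()]=0
    k=w.argmax(); sel=[(k+j)%len(th) for j in range(-7,8)]
    ww=w[sel]; ang=np.degrees(th[k])+2*(ww*np.arange(-7,8)).sum()/max(ww.sum(),1)
    idx=-90+np.degrees(YAW)
    print(n,'mark',round(ang,1),'rel index',round((ang-idx)%360,1),'peak',w.max(),'others',[int(2*i) for i in np.argsort(-w)[:8]])
    return p
E
python3 - <<'E'
from h import *
show()
mark();mark(n='scene')
orbit(38,8,.0555,.057,225,nin=2)
E
```

```text
t7.92 p [544.5  62.8  54.7] a2.562 q7 0.84 g0.00 tilt [-0.009 -0.008] F [-1.8 -1.9  1.8] | fix xy -1.2 -60.2 r60.3 th-82.8
top mark 221.7 rel index 303.3 peak 34.0 others [220, 238, 236, 222, 234, 232, 218, 194]
scene mark 58.6 rel index 140.2 peak 1029.0 others [62, 60, 54, 56, 52, 50, 58, 48]
-1.9,5.1,-1.2,-0.011,-0.003,-0.014,0,
-1.4,5.1,-1.2,0,0,-0.083,0,
-3.1,3.4,0,0,0,-0.083,0,
-3.1,3.4,0,0,0,-0.083,0,
-3.1,3.4,0,0,0,-0.083,0,
-3.1,3.4,0,0,0,-0.083,0,
-3.1,3.4,0,0,0,-0.083,0,
-3.1,3.4,0,0,0,-0.083,0,
```

Request:
jog_arm --targets '[-1.9, 5.1, -1.4, -0.011, -0.003, -0.02, 0, -1.4, 5.1, -1.4, 0, 0, -0.083, 0, -3.1, 3.5, -0.2, 0, 0, -0.083, 0, -3.1, 3.5, -0.2, 0, 0, -0.083, 0, -3.1, 3.5, -0.2, 0, 0, -0.083, 0, -3.1, 3.5, -0.2, 0, 0, -0.083, 0, -3.1, 3.5, -0.2, 0, 0, -0.083, 0, -3.1, 3.5, -0.2, 0, 0, -0.083, 0]'

```text
clock: 8.68
position: [0.5748, 0.0762, 0.0566]
tool_rot: [-0.0, 1.0, -0.005, -0.001]
wrist_force: [-0.6, -3.7, -0.1]
grip_width: 0.002
```

```bash
python3 - <<'E'
from h import *
show()
look('e3')
orbit(38,8,.0555,.058,225,nin=2)
E
```

```text
t8.68 p [574.8  76.2  56.6] a-3.141 q7 1.31 g0.00 tilt [-0.003 -0.009] F [-0.6 -3.7 -0.1] | fix xy 30.6 -51.4 r59.8 th-50.8
-2.2,4.9,-0.7,-0.009,-0.002,0.005,0,
-1.6,4.9,-0.7,0,0,-0.083,0,
-3.1,3.4,0,0,0,-0.083,0,
-3.1,3.4,0,0,0,-0.083,0,
-3.1,3.4,0,0,0,-0.083,0,
-3.1,3.4,0,0,0,-0.083,0,
-3.1,3.4,0,0,0,-0.083,0,
-3.1,3.4,0,0,0,-0.083,0,
```

View pics/e3.png

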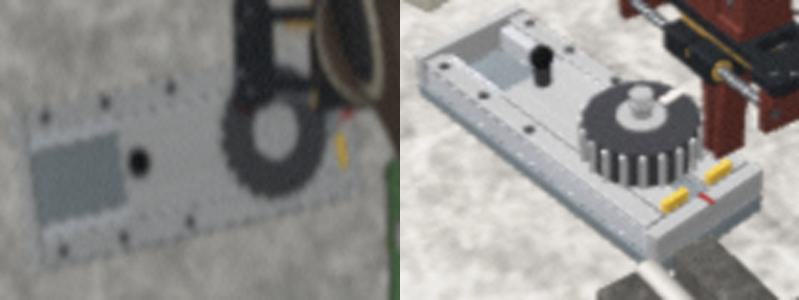

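Request:
jog_arm --targets '[-2.2, 4.9, -0.7, -0.009, -0.002, -0.02, 0, -1.6, 4.9, -0.7, 0, 0, -0.08, 0, -3.1, 3.5, -0.1, 0, 0, -0.083, 0, -3.1, 3.5, -0.1, 0, 0, -0.083, 0, -3.1, 3.5, -0.1, 0, 0, -0.083, 0, -3.1, 3.5, -0.1, 0, 0, -0.083, 0, -3.1, 3.5, -0.1, 0, 0, -0.083, 0, -3.1, 3.5, -0.1, 0, 0, -0.083, 0]'

```text
clock: 9.45
position: [0.5935, 0.1052, 0.0586]
tool_rot: [-0.282, 0.96, -0.003, 0.003]
wrist_force: [1.5, -2.1, -0.7]
grip_width: 0.004
```

```bash
cat >> h.py <<'E'
def mk(name,zt=.072):
    "white blob on collar top in both"
    for n in('scene','top'):
        p,d=viewer.get_image(n); c0=proj(n,[[*C,zt]])[0]
        t=np.radians(np.arange(0,360,10)); poly=lambda r:proj(n,np.c_[C[0]+r*np.cos(t),C[1]+r*np.sin(t),np.full(len(t),zt)]).astype(np.float32)
        m=np.zeros(p.shape[:2],np.uint8); cv2.fillPoly(m,[np.round(poly(.044)).astype(int)],1); cv2.fillPoly(m,[np.round(poly(.026)).astype(int)],0)
        I=p.astype(int); w=((I.min(2)>150)&(np.ptp(I,axis=2)<45)&(m>0)).astype(np.uint8)
        k,l,st,ce=cv2.connectedComponentsWithStats(w)
        for i in range(1,k):
            if st[i,4]>=4:
                X=atz(n,[ce[i]],zt)[0]-[*C,0]; print(n,'blob',st[i,4],np.round(ce[i],1),'r%.1f'%(1000*np.hypot(X[0],X[1])),'rel %.1f'%((np.degrees(np.arctan2(X[1],X[0])-YAW)+90)%360))
        cv2.imwrite(f'pics/{name}_{n}.png',p[:,:,::-1])
E
python3 - <<'E'
from h import *
show()
mk('f1')
orbit(38,8,.0555,.059,225,nin=2)
E
```

```text
t9.45 p [593.5 105.2  58.6] a-2.571 q7 1.75 g0.00 tilt [ 0.007 -0.004] F [ 1.5 -2.1 -0.7] | fix xy 53.4 -25.4 r59.1 th-17.1
scene blob 64 [275.  233.1] r36.4 rel 119.3
scene blob 29 [252.  239.3] r40.3 rel 208.3
-2.3,4.6,-0.2,-0.007,0.005,-0.013,0,
-1.8,4.7,-0.2,0,0,-0.083,0,
-3.1,3.4,0,0,0,-0.083,0,
-3.1,3.4,0,0,0,-0.083,0,
-3.1,3.4,0,0,0,-0.083,0,
-3.1,3.4,0,0,0,-0.083,0,
-3.1,3.4,0,0,0,-0.083,0,
-3.1,3.4,0,0,0,-0.083,0,
```

Request:
jog_arm --targets '[-2.3, 4.6, -0.2, -0.007, 0.005, -0.02, 0, -1.8, 4.7, -0.2, 0, 0, -0.08, 0, -3.1, 3.5, 0, 0, 0, -0.083, 0, -3.1, 3.5, 0, 0, 0, -0.083, 0, -3.1, 3.5, 0, 0, 0, -0.083, 0, -3.1, 3.5, 0, 0, 0, -0.083, 0, -3.1, 3.5, 0, 0, 0, -0.083, 0, -3.1, 3.5, 0, 0, 0, -0.083, 0]'

```text
clock: 10.22
position: [0.592, 0.1418, 0.0602]
tool_rot: [-0.541, 0.841, -0.002, 0.003]
wrist_force: [1.3, -0.5, -0.6]
grip_width: 0.007
```

```bash
python3 - <<'E'
from h import *
show()
orbit(20,4,.0555,.059,225,nin=2)
E
```

```text
t10.22 p [592.  141.8  60.2] a-1.998 q7 2.18 g0.01 tilt [0.007 0.   ] F [ 1.3 -0.5 -0.6] | fix xy 57.2 11.0 r58.2 th19.3
-2.5,4.6,0.6,-0.006,0.003,-0.065,0,
-2.3,4.5,0.6,0,0,-0.087,0,
-3.3,3.6,0,0,0,-0.087,0,
-3.3,3.6,0,0,0,-0.087,0,
0,0,0,0,0,0,0,
0,0,0,0,0,0,0,
0,0,0,0,0,0,0,
0,0,0,0,0,0,0,
```

Request:
jog_arm --targets '[-2.5, 4.6, 0.6, -0.006, 0.003, -0.065, 0, -2.3, 4.5, 0.4, 0, 0, -0.083, 0, -3.1, 3.5, 0, 0, 0, -0.08, 0, -3.1, 3.5, 0, 0, 0, -0.08, 0, -3.1, 3.5, 0, 0, 0, -0.08, 0, -3.1, 3.5, 0, 0, 0, -0.08, 0, -3.1, 3.5, 0, 0, 0, -0.08, 0, 0, 0, 0, 0, 0, 0, 0]'

```text
clock: 10.88
position: [0.5702, 0.1714, 0.0607]
tool_rot: [0.745, -0.667, -0.0, -0.003]
wrist_force: [0.1, -1.4, -0.7]
grip_width: 0.005
```

```bash
python3 - <<'E'
from h import *
show()
mk('f2',.074)
s,p,R,a=now(); v=p[:2]-C; th=np.degrees(np.arctan2(v[1],v[0])); r=np.hypot(*v); ps=[]
for i in range(1,9):
    q=orb(th,r+(.070-r)*min(1,i/3),.060,0)[0]; ps.append((q,down(a-.122*max(0,i-2))))
rows(ps)
E
```

```text
t10.88 p [570.2 171.4  60.7] a-1.461 q7 2.58 g0.00 tilt [0.003 0.005] F [ 0.1 -1.4 -0.7] | fix xy 40.0 43.4 r59.0 th55.8
scene blob 28 [283.5 233.8] r41.6 rel 92.0
scene blob 54 [253.6 237.9] r37.9 rel 203.6
scene blob 5 [270. 234.] r28.8 rel 136.3
scene blob 4 [290.8 242.2] r44.2 rel 47.7
-2.8,-2.5,0.6,-0.004,0.004,0,0,
-2.8,-2.5,0,0,0,0,0,
-2.8,-2.5,0,0,0,0.122,0,
0,0,0,0,0,0.122,0,
0,0,0,0,0,0.122,0,
0,0,0,0,0,0.122,0,
0,0,0,0,0,0.122,0,
0,0,0,0,0,0.122,0,
```

View pics/f2_scene.png

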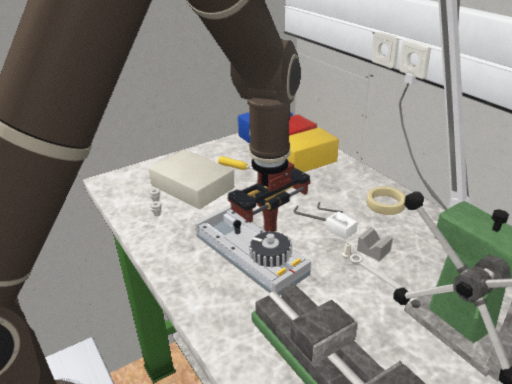

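```bash
python3 - <<'E'
import cv2,numpy as np
A=[cv2.resize(cv2.imread(f'pics/f{i}_scene.png')[215:285,225:315],None,fx=4.4,fy=6,interpolation=2) for i in(1,2)]
cv2.imwrite('pics/f12.png',np.hstack(A))
E
```

```text
(no output)
```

View pics/f12.png

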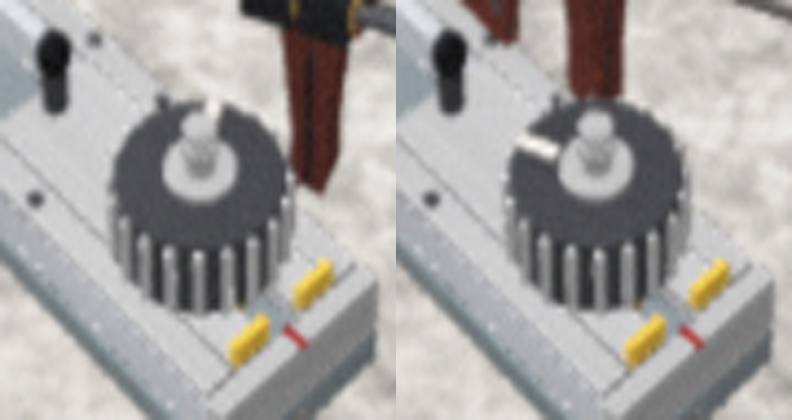

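Request:
jog_arm --targets '[-2.8, -2.5, 0.6, -0.004, 0.004, 0, 0, -2.8, -2.5, 0, 0, 0, 0.04, 0, -2.8, -2.5, 0, 0, 0, 0.122, 0, 0, 0, 0, 0, 0, 0.122, 0, 0, 0, 0, 0, 0, 0.122, 0, 0, 0, 0, 0, 0, 0.122, 0, 0, 0, 0, 0, 0, 0.122, 0, 0, 0, 0, 0, 0, 0.122, 0]'

```text
clock: 11.65
position: [0.5778, 0.1814, 0.0591]
tool_rot: [-0.422, 0.907, 0.001, -0.002]
wrist_force: [-0.1, 1.2, -0.2]
grip_width: 0.003
```

```bash
cat >> h.py <<'E'
def spin(r=.070,z=.060):
    s,p,R,a=now(); v=p[:2]-C; th=np.degrees(np.arctan2(v[1],v[0])); q=orb(th,r,z,0)[0]
    ps=[(p+(q-p)*min(1,i/3),down(a-.122*i)) for i in range(1,9)]
    show(); rows(ps)
E
python3 - <<'E'
from h import *
spin()
E
```

```text
t11.65 p [577.8 181.4  59.1] a-2.271 q7 1.88 g0.00 tilt [-0.005 -0.   ] F [-0.1  1.2 -0.2] | fix xy 48.9 52.3 r71.6 th55.3
0.5,0,-0.3,0.004,-0.004,0.122,0,
0.5,-0.1,-0.3,0,0,0.122,0,
0.5,-0.2,-0.3,0,0,0.122,0,
0,0,0,0,0,0.122,0,
0,0,0,0,0,0.122,0,
0,0,0,0,0,0.122,0,
0,0,0,0,0,0.122,0,
0,0,0,0,0,0.122,0,
```

Request:
jog_arm --targets '[0.5, 0, -0.3, 0.004, -0.004, 0.122, 0, 0.5, 0, -0.3, 0, 0, 0.122, 0, 0.5, 0, -0.3, 0, 0, 0.122, 0, 0, 0, 0, 0, 0, 0.122, 0, 0, 0, 0, 0, 0, 0.122, 0, 0, 0, 0, 0, 0, 0.122, 0, 0, 0, 0, 0, 0, 0.122, 0, 0, 0, 0, 0, 0, 0.122, 0]'

```text
clock: 12.32
position: [0.5771, 0.1838, 0.0597]
tool_rot: [0.064, 0.998, 0.0, -0.001]
wrist_force: [0.4, -0.3, -0.3]
grip_width: 0.006
```

Request:
jog_arm --targets '[0, 0, 0, 0, 0, 0.122, 0, 0, 0, 0, 0, 0, 0.122, 0, 0, 0, 0, 0, 0, 0.122, 0, 0, 0, 0, 0, 0, 0.122, 0, 0, 0, 0, 0, 0, 0.122, 0, 0, 0, 0, 0, 0, 0.122, 0, 0, 0, 0, 0, 0, 0.122, 0, 0, 0, 0, 0, 0, 0.122, 0]'

```text
clock: 12.98
position: [0.5777, 0.1884, 0.0599]
tool_rot: [0.535, 0.845, 0.0, -0.003]
wrist_force: [0.3, 0.6, 0.3]
grip_width: 0.005
```

```bash
python3 - <<'E'
from h import *
spin()
E
```

```text
t12.98 p [577.7 188.4  59.9] a2.013 q7 0.20 g0.00 tilt [-0.004  0.003] F [0.3 0.6 0.3] | fix xy 49.8 59.1 r77.3 th58.3
-1.3,-2,0,-0.003,-0.004,0.122,0,
-1.6,-1.9,0,0,0,0.122,0,
-1.8,-1.7,0,0,0,0.122,0,
0,0,0,0,0,0.122,0,
0,0,0,0,0,0.122,0,
0,0,0,0,0,0.122,0,
0,0,0,0,0,0.122,0,
0,0,0,0,0,0.122,0,
```

Request:
jog_arm --targets '[-1.3, -2, 0, -0.003, -0.004, 0.122, 0, -1.6, -1.9, 0, 0, 0, 0.122, 0, -1.8, -1.7, 0, 0, 0, 0.122, 0, 0, 0, 0, 0, 0, 0.122, 0, 0, 0, 0, 0, 0, 0.122, 0, 0, 0, 0, 0, 0, 0.122, 0, 0, 0, 0, 0, 0, 0.122, 0, 0, 0, 0, 0, 0, 0.122, 0]'

```text
clock: 13.65
position: [0.5745, 0.1876, 0.0606]
tool_rot: [0.874, 0.485, 0.001, -0.002]
wrist_force: [-0.6, 0.5, -0.5]
grip_width: 0.006
```

```bash
python3 - <<'E'
from h import *
show()
s,p,R,a=now()
q=orb(54,.0665,.061,0)[0]; 
ps=[(p+(q-p)*min(1,i/6),down(a+(np.radians(54-45)-a)*min(1,i/7.))) for i in range(1,9)]
rows(ps)
E
```

```text
t13.65 p [574.5 187.6  60.6] a1.013 q7 -0.62 g0.01 tilt [-0.     0.003] F [-0.6  0.5 -0.5] | fix xy 46.5 58.8 r75.0 th60.0
-1.4,1.2,-0.1,-0.002,-0.003,0.122,0,
-1.3,1.4,-0.1,0,0,0.122,0,
-1.1,1.5,-0.1,0,0,0.122,0,
-0.9,1.6,-0.1,0,0,0.122,0,
-0.7,1.7,-0.1,0,0,0.122,0,
-0.5,1.8,-0.1,0,0,0.122,0,
0,0,0,0,0,0.122,0,
0,0,0,0,0,0,0,
```

Request:
jog_arm --targets '[-1.4, 1.2, 0, -0.002, -0.003, 0.122, 0, -1.3, 1.4, 0, 0, 0, 0.122, 0, -1.1, 1.5, 0, 0, 0, 0.122, 0, -0.9, 1.6, 0, 0, 0, 0.122, 0, -0.7, 1.7, 0, 0, 0, 0.122, 0, -0.5, 1.8, 0, 0, 0, 0.122, 0, 0, 0, 0, 0, 0, 0.122, 0, 0, 0, 0, 0, 0, 0, 0]'

```text
clock: 14.32
position: [0.5771, 0.1833, 0.0616]
tool_rot: [0.998, 0.065, 0.001, -0.002]
wrist_force: [-0.2, -0.0, 0.7]
grip_width: 0.003
```

```bash
python3 - <<'E'
from h import *
show()
orbit(30,8,.0555,.061,-45,nin=5)
E
```

```text
t14.32 p [577.1 183.3  61.6] a0.131 q7 -1.33 g0.00 tilt [0.001 0.004] F [-0.2 -0.   0.7] | fix xy 48.5 54.2 r72.7 th56.6
-5.8,-0.3,0.1,-0.003,-0.002,-0.137,0,
-5.6,-0.5,0.1,0,0,-0.065,0,
-5.4,-0.4,0.1,0,0,-0.065,0,
-5.2,-0.2,0.1,0,0,-0.065,0,
-5.1,-0.1,0.1,0,0,-0.065,0,
-2.7,-2.5,0,0,0,-0.065,0,
-2.7,-2.5,0,0,0,-0.065,0,
-2.7,-2.5,0,0,0,-0.065,0,
```

Request:
jog_arm --targets '[-5.8, -0.3, 0.1, -0.003, -0.002, -0.1, 0, -5.6, -0.5, 0.1, 0, 0, -0.065, 0, -5.4, -0.4, 0.1, 0, 0, -0.065, 0, -5.2, -0.2, 0.1, 0, 0, -0.065, 0, -5.1, -0.1, 0.1, 0, 0, -0.065, 0, -2.7, -2.5, 0, 0, 0, -0.065, 0, -2.7, -2.5, 0, 0, 0, -0.065, 0, -2.7, -2.5, 0, 0, 0, -0.065, 0]'

```text
clock: 14.98
position: [0.5399, 0.1835, 0.0615]
tool_rot: [0.934, 0.356, 0.001, 0.0]
wrist_force: [-0.3, 0.9, -1.3]
grip_width: 0.001
```

```bash
python3 - <<'E'
from h import *
show()
orbit(42,8,.0555,.061,-45,nin=2)
E
```

```text
t14.98 p [539.9 183.5  61.5] a0.728 q7 -0.87 g0.00 tilt [0.003 0.   ] F [-0.3  0.9 -1.3] | fix xy 11.8 59.8 r61.0 th87.2
-5.9,-1.6,0.2,0.001,-0.002,-0.101,0,
-5.7,-1.5,0.2,0,0,-0.092,0,
-3.8,-3.4,0,0,0,-0.092,0,
-3.8,-3.4,0,0,0,-0.092,0,
-3.8,-3.4,0,0,0,-0.092,0,
-3.8,-3.4,0,0,0,-0.092,0,
-3.8,-3.4,0,0,0,-0.092,0,
-3.8,-3.4,0,0,0,-0.092,0,
```

Request:
jog_arm --targets '[-5.9, -1.6, 0.2, 0.001, -0.002, -0.1, 0, -5.7, -1.5, 0.2, 0, 0, -0.09, 0, -3.9, -3.3, 0, 0, 0, -0.09, 0, -3.9, -3.3, 0, 0, 0, -0.09, 0, -3.9, -3.3, 0, 0, 0, -0.09, 0, -3.9, -3.3, 0, 0, 0, -0.09, 0, -3.9, -3.3, 0, 0, 0, -0.09, 0, -3.9, -3.3, 0, 0, 0, -0.09, 0]'

```text
clock: 15.65
position: [0.5034, 0.1723, 0.0634]
tool_rot: [0.725, 0.688, 0.005, -0.0]
wrist_force: [0.8, 0.4, 0.6]
grip_width: 0.008
```

```bash
python3 - <<'E'
from h import *
show()
orbit(42,8,.0555,.061,-45,nin=2)
mk('f3',.075)
E
```

```text
t15.65 p [503.4 172.3  63.4] a1.518 q7 -0.23 g0.01 tilt [0.007 0.007] F [0.8 0.4 0.6] | fix xy -26.0 54.0 r60.0 th124.0
-5.2,-2.7,1.1,0.006,-0.008,0.047,0,
-5.3,-1.9,1.2,0,0,-0.092,0,
-3.8,-3.4,0,0,0,-0.092,0,
-3.8,-3.4,0,0,0,-0.092,0,
-3.8,-3.4,0,0,0,-0.092,0,
-3.8,-3.4,0,0,0,-0.092,0,
-3.8,-3.4,0,0,0,-0.092,0,
-3.8,-3.4,0,0,0,-0.092,0,
scene blob 59 [277.  232.4] r36.6 rel 112.1
scene blob 42 [254.9 236.5] r37.1 rel 196.5
scene blob 6 [249.5 243.3] r43.0 rel 232.9
```

```bash
python3 - <<'E'
from h import *
orbit(40,8,.0535,.061,-45,nin=3)
E
```

```text
-4.9,-2.6,0.8,0.006,-0.008,0.039,0,
-5,-1.8,0.8,0,0,-0.087,0,
-4.9,-1.7,0.8,0,0,-0.087,0,
-3.4,-3.2,0,0,0,-0.087,0,
-3.4,-3.2,0,0,0,-0.087,0,
-3.4,-3.2,0,0,0,-0.087,0,
-3.4,-3.2,0,0,0,-0.087,0,
-3.4,-3.2,0,0,0,-0.087,0,
```

View pics/f3_scene.png

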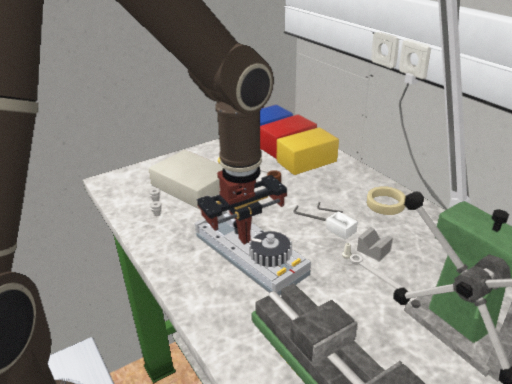

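Request:
jog_arm --targets '[-5, -2.4, 0.8, 0.006, -0.008, 0.02, 0, -5.2, -1.6, 0.8, 0, 0, -0.08, 0, -5.2, -1.6, 0.8, 0, 0, -0.087, 0, -3.7, -3.0, 0, 0, 0, -0.087, 0, -3.7, -3.0, 0, 0, 0, -0.087, 0, -3.7, -3.0, 0, 0, 0, -0.087, 0, -3.7, -3.0, 0, 0, 0, -0.087, 0, -3.7, -3.0, 0, 0, 0, -0.087, 0]'

```text
clock: 16.42
position: [0.4848, 0.1441, 0.0615]
tool_rot: [0.497, 0.867, 0.001, -0.004]
wrist_force: [-2.7, 2.9, 3.5]
grip_width: 0.006
```

```bash
python3 - <<'E'
from h import *
show()
mk('f4',.075)
orbit(42,8,.0545,.061,-45,nin=2)
E
```

```text
t16.42 p [484.8 144.1  61.5] a2.100 q7 0.30 g0.01 tilt [-0.006  0.006] F [-2.7  2.9  3.5] | fix xy -48.5 28.9 r56.4 th157.6
scene blob 62 [277.3 232.8] r35.5 rel 110.0
scene blob 21 [254.4 234.9] r41.3 rel 190.6
scene blob 20 [254.2 244. ] r33.6 rel 238.7
-4,-3.3,0.2,-0.003,-0.008,0.026,0,
-4.3,-2.8,0.2,0,0,-0.092,0,
-3.7,-3.4,0,0,0,-0.092,0,
-3.7,-3.4,0,0,0,-0.092,0,
-3.7,-3.4,0,0,0,-0.092,0,
-3.7,-3.4,0,0,0,-0.092,0,
-3.7,-3.4,0,0,0,-0.092,0,
-3.7,-3.4,0,0,0,-0.092,0,
```

Request:
jog_arm --targets '[-4, -3.3, 0.2, -0.003, -0.008, 0, 0, -4, -3.2, 0.2, 0, 0, -0.085, 0, -3.8, -3.3, 0, 0, 0, -0.09, 0, -3.8, -3.3, 0, 0, 0, -0.09, 0, -3.8, -3.3, 0, 0, 0, -0.09, 0, -3.8, -3.3, 0, 0, 0, -0.09, 0, -3.8, -3.3, 0, 0, 0, -0.09, 0, -3.8, -3.3, 0, 0, 0, -0.09, 0]'

```text
clock: 17.18
position: [0.4828, 0.1066, 0.0601]
tool_rot: [0.215, 0.977, -0.001, -0.004]
wrist_force: [-3.1, 0.7, 2.7]
grip_width: 0.007
```

```bash
python3 - <<'E'
from h import *
show()
orbit(42,8,.0545,.061,-45,nin=2)
E
```

```text
t17.18 p [482.8 106.6  60.1] a2.708 q7 0.87 g0.01 tilt [-0.008 -0.001] F [-3.1  0.7  2.7] | fix xy -56.0 -7.9 r56.5 th-163.6
-4.3,-3,-0.5,-0.004,-0.007,-0.026,0,
-4.4,-2.7,-0.4,0,0,-0.092,0,
-3.7,-3.4,0,0,0,-0.092,0,
-3.7,-3.4,0,0,0,-0.092,0,
-3.7,-3.4,0,0,0,-0.092,0,
-3.7,-3.4,0,0,0,-0.092,0,
-3.7,-3.4,0,0,0,-0.092,0,
-3.7,-3.4,0,0,0,-0.092,0,
```

Request:
jog_arm --targets '[-4.2, -3, -0.6, -0.004, -0.007, -0.026, 0, -4.2, -2.9, -0.5, 0, 0, -0.09, 0, -3.8, -3.3, 0, 0, 0, -0.09, 0, -3.8, -3.3, 0, 0, 0, -0.09, 0, -3.8, -3.3, 0, 0, 0, -0.09, 0, -3.8, -3.3, 0, 0, 0, -0.09, 0, -3.8, -3.3, 0, 0, 0, -0.09, 0, -3.8, -3.3, 0, 0, 0, -0.09, 0]'

```text
clock: 17.85
position: [0.5069, 0.0733, 0.0587]
tool_rot: [-0.105, 0.994, -0.002, -0.004]
wrist_force: [-0.9, 0.5, 1.3]
grip_width: 0.003
```

```bash
python3 - <<'E'
from h import *
show()
mk('f5',.075)
orbit(42,8,.0545,.062,-45,nin=2)
E
```

```text
t17.85 p [506.9  73.3  58.7] a-2.931 q7 1.49 g0.00 tilt [-0.008 -0.005] F [-0.9  0.5  1.3] | fix xy -36.9 -44.4 r57.7 th-121.4
scene blob 18 [250.1 240.5] r42.1 rel 220.1
-5,-2.1,-1.7,-0.003,-0.009,-0.134,0,
-4.9,-2.2,-1.6,0,0,-0.092,0,
-3.7,-3.4,0,0,0,-0.092,0,
-3.7,-3.4,0,0,0,-0.092,0,
-3.7,-3.4,0,0,0,-0.092,0,
-3.7,-3.4,0,0,0,-0.092,0,
-3.7,-3.4,0,0,0,-0.092,0,
-3.7,-3.4,0,0,0,-0.092,0,
```

View pics/f5_top.png

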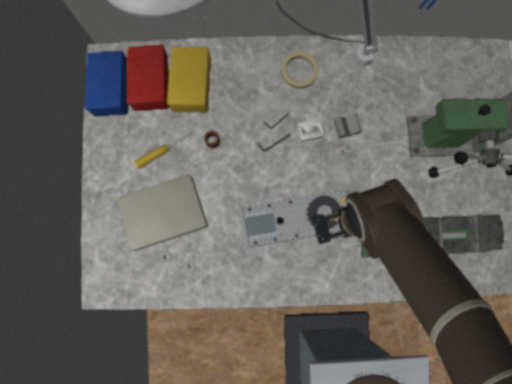

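Request:
jog_arm --targets '[-5, -2.1, -1.7, -0.003, -0.009, -0.11, 0, -4.9, -2.2, -1.6, 0, 0, -0.09, 0, -3.8, -3.3, 0, 0, 0, -0.09, 0, -3.8, -3.3, 0, 0, 0, -0.09, 0, -3.8, -3.3, 0, 0, 0, -0.09, 0, -3.8, -3.3, 0, 0, 0, -0.09, 0, -3.8, -3.3, 0, 0, 0, -0.09, 0, -3.8, -3.3, 0, 0, 0, -0.09, 0]'

```text
clock: 18.62
position: [0.5432, 0.0645, 0.0581]
tool_rot: [-0.444, 0.896, -0.001, -0.007]
wrist_force: [-2.1, -1.2, 1.0]
grip_width: 0.007
```

```bash
python3 - <<'E'
from h import *
show()
orbit(42,8,.0545,.062,-45,nin=2)
E
```

```text
t18.62 p [543.2  64.5  58.1] a-2.222 q7 2.12 g0.01 tilt [-0.012 -0.008] F [-2.1 -1.2  1. ] | fix xy -2.3 -58.4 r58.4 th-83.9
-5.1,-2.2,-2,0.005,-0.013,-0.064,0,
-5.1,-2,-1.9,0,0,-0.092,0,
-3.7,-3.4,0,0,0,-0.092,0,
-3.7,-3.4,0,0,0,-0.092,0,
-3.7,-3.4,0,0,0,-0.092,0,
-3.7,-3.4,0,0,0,-0.092,0,
-3.7,-3.4,0,0,0,-0.092,0,
-3.7,-3.4,0,0,0,-0.092,0,
```

Request:
jog_arm --targets '[-5.1, -2.2, -2, 0.005, -0.013, -0.05, 0, -5.1, -2, -1.9, 0, 0, -0.075, 0, -3.8, -3.3, -0.2, 0, 0, -0.075, 0, -3.8, -3.3, -0.2, 0, 0, -0.075, 0, -3.8, -3.3, -0.2, 0, 0, -0.075, 0, -3.8, -3.3, -0.2, 0, 0, -0.075, 0, -3.8, -3.3, -0.2, 0, 0, -0.06, 0, -3, -2.8, 0, 0, 0, 0, 0]'

```text
clock: 19.28
position: [0.5767, 0.0783, 0.0586]
tool_rot: [-0.634, 0.773, -0.001, -0.007]
wrist_force: [-0.4, -1.3, 0.1]
grip_width: 0.003
```

```bash
python3 - <<'E'
from h import *
show()
mk('f6',.0755)
s,p,R,a=now(); v=p[:2]-C; th=np.degrees(np.arctan2(v[1],v[0])); r=np.hypot(*v); ps=[]
for i in range(1,9):
    q=orb(th,r+(.068-r)*min(1,i/3),.062,0)[0]; ps.append((q,down(a-.122*max(0,i-2))))
rows(ps)
im=cv2.imread('pics/f6_scene.png')[215:285,225:315]; cv2.imwrite('pics/f6z.png',cv2.resize(im,None,fx=6,fy=6,interpolation=2))
E
```

```text
t19.28 p [576.7  78.3  58.6] a-1.769 q7 2.49 g0.00 tilt [-0.01  -0.011] F [-0.4 -1.3  0.1] | fix xy 32.8 -49.6 r59.4 th-48.1
scene blob 35 [253.  236.5] r40.3 rel 200.5
scene blob 19 [286.2 234.9] r42.2 rel 80.9
scene blob 22 [286.  244.3] r34.9 rel 33.4
1.7,-2.3,-3.4,0.007,-0.011,0,0,
1.7,-2.3,0,0,0,0,0,
1.7,-2.3,0,0,0,0.122,0,
0,0,0,0,0,0.122,0,
0,0,0,0,0,0.122,0,
0,0,0,0,0,0.122,0,
0,0,0,0,0,0.122,0,
0,0,0,0,0,0.122,0,
```

View pics/f6z.png

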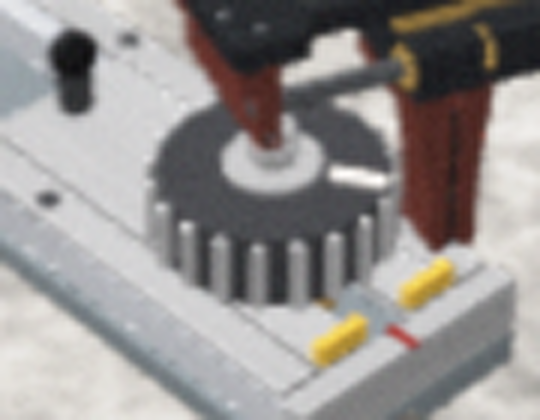

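Request:
jog_arm --targets '[1.7, -2.3, -3.4, 0.007, -0.011, 0, 0, 1.7, -2.3, 0, 0, 0, 0.05, 0, 1.7, -2.3, 0, 0, 0, 0.122, 0, 0, 0, 0, 0, 0, 0.122, 0, 0, 0, 0, 0, 0, 0.122, 0, 0, 0, 0, 0, 0, 0.122, 0, 0, 0, 0, 0, 0, 0.122, 0, 0, 0, 0, 0, 0, 0.122, 0]'

```text
clock: 20.05
position: [0.5839, 0.0715, 0.0638]
tool_rot: [-0.275, 0.961, 0.001, 0.004]
wrist_force: [0.6, 0.9, -0.0]
grip_width: 0.004
```

Request:
jog_arm --targets '[0, 0, 0, 0, 0, 0.122, 0, 0, 0, 0, 0, 0, 0.122, 0, 0, 0, 0, 0, 0, 0.122, 0, 0, 0, 0, 0, 0, 0.122, 0, 0, 0, 0, 0, 0, 0.122, 0, 0, 0, 0, 0, 0, 0.122, 0, 0, 0, 0, 0, 0, 0.122, 0, 0, 0, 0, 0, 0, 0.122, 0]'

```text
clock: 20.72
position: [0.5854, 0.0713, 0.0674]
tool_rot: [0.219, 0.976, 0.007, 0.007]
wrist_force: [-0.2, 0.8, 0.4]
grip_width: 0.007
```

```bash
python3 - <<'E'
from h import *
spin(.068,.063)
E
```

```text
t20.72 p [585.4  71.3  67.4] a2.700 q7 1.00 g0.01 tilt [0.017 0.011] F [-0.2  0.8  0.4] | fix xy 40.4 -57.8 r70.5 th-46.6
0.8,0.3,1.5,0.018,0.01,0.122,0,
0.8,0.2,1.5,0,0,0.122,0,
0.8,0.1,1.5,0,0,0.122,0,
0,0,0,0,0,0.122,0,
0,0,0,0,0,0.122,0,
0,0,0,0,0,0.122,0,
0,0,0,0,0,0.122,0,
0,0,0,0,0,0.122,0,
```

Request:
jog_arm --targets '[0.8, 0.3, 1.4, 0.018, 0.01, 0.122, 0, 0.8, 0.2, 1.4, 0, 0, 0.122, 0, 0.8, 0.1, 1.4, 0, 0, 0.122, 0, 0, 0, 0, 0, 0, 0.122, 0, 0, 0, 0, 0, 0, 0.122, 0, 0, 0, 0, 0, 0, 0.122, 0, 0, 0, 0, 0, 0, 0.122, 0, 0, 0, 0, 0, 0, 0.122, 0]'

```text
clock: 21.38
position: [0.5855, 0.0737, 0.0667]
tool_rot: [0.659, 0.752, 0.006, 0.002]
wrist_force: [-0.0, -0.0, 0.4]
grip_width: 0.006
```

```bash
python3 - <<'E'
from h import *
spin(.068,.063)
E
```

```text
t21.38 p [585.5  73.7  66.7] a1.701 q7 0.16 g0.01 tilt [0.012 0.007] F [-0.  -0.   0.4] | fix xy 40.9 -55.4 r68.8 th-45.2
0.2,-0.2,1.2,0.012,-0.006,0.122,0,
0.2,-0.2,1.2,0,0,0.122,0,
0.2,-0.2,1.2,0,0,0.122,0,
0,0,0,0,0,0.122,0,
0,0,0,0,0,0.122,0,
0,0,0,0,0,0.122,0,
0,0,0,0,0,0.122,0,
0,0,0,0,0,0.122,0,
```

Request:
jog_arm --targets '[0.2, -0.2, 1.2, 0.012, -0.006, 0.122, 0, 0.2, -0.2, 1.2, 0, 0, 0.122, 0, 0.2, -0.2, 1.2, 0, 0, 0.122, 0, 0, 0, 0, 0, 0, 0.122, 0, 0, 0, 0, 0, 0, 0.122, 0, 0, 0, 0, 0, 0, 0.122, 0, 0, 0, 0, 0, 0, 0.122, 0, 0, 0, 0, 0, 0, 0.122, 0]'

```text
clock: 22.05
position: [0.5871, 0.0754, 0.0668]
tool_rot: [0.939, 0.344, 0.007, -0.002]
wrist_force: [0.1, 0.0, -1.0]
grip_width: 0.005
```

```bash
python3 - <<'E'
from h import *
show()
s,p,R,a=now()
q=orb(-47,.064,.063,0)[0]; ta=np.radians(-47-315+360)
ps=[(p+(q-p)*min(1,i/6),down(a+(ta-a)*min(1,i/6.))) for i in range(1,9)]
rows(ps)
E
```

```text
t22.05 p [587.1  75.4  66.8] a0.702 q7 -0.65 g0.01 tilt [0.013 0.008] F [ 0.1  0.  -1. ] | fix xy 42.7 -54.0 r68.9 th-43.3
-0.8,-0.7,0.6,0.001,-0.015,0.123,0,
-0.9,-0.6,0.6,0,0,0.123,0,
-0.9,-0.5,0.6,0,0,0.123,0,
-1,-0.4,0.6,0,0,0.123,0,
-1,-0.3,0.6,0,0,0.123,0,
-1.1,-0.2,0.6,0,0,0.123,0,
0,0,0,0,0,0,0,
0,0,0,0,0,0,0,
```

Request:
jog_arm --targets '[-0.8, -0.7, 0.6, 0.001, -0.015, 0.123, 0, -0.9, -0.6, 0.6, 0, 0, 0.123, 0, -0.9, -0.5, 0.6, 0, 0, 0.123, 0, -1, -0.4, 0.6, 0, 0, 0.123, 0, -1, -0.3, 0.6, 0, 0, 0.123, 0, -1.1, -0.2, 0.6, 0, 0, 0.123, 0, 0, 0, 0, 0, 0, 0, 0, 0, 0, 0, 0, 0, 0, 0]'

```text
clock: 22.72
position: [0.5829, 0.0773, 0.0662]
tool_rot: [1.0, -0.027, 0.006, -0.004]
wrist_force: [-0.6, -0.3, -0.3]
grip_width: 0.008
```

```bash
python3 - <<'E'
from h import *
show()
orbit(34,8,.0545,.063,45,nin=5)
E
```

```text
t22.72 p [582.9  77.3  66.2] a-0.054 q7 -1.27 g0.01 tilt [0.013 0.007] F [-0.6 -0.3 -0.3] | fix xy 38.8 -51.5 r64.5 th-44.6
1.4,-4.9,0.7,-0.007,-0.013,-0.135,0,
1.6,-4.7,0.6,0,0,-0.074,0,
1.5,-4.6,0.6,0,0,-0.074,0,
1.4,-4.5,0.6,0,0,-0.074,0,
1.3,-4.4,0.6,0,0,-0.074,0,
2.7,-3,0,0,0,-0.074,0,
2.7,-3,0,0,0,-0.074,0,
2.7,-3,0,0,0,-0.074,0,
```

Request:
jog_arm --targets '[1.2, -5, 0.7, -0.007, -0.013, -0.12, 0, 1.4, -4.9, 0.6, 0, 0, -0.074, 0, 1.3, -4.8, 0.6, 0, 0, -0.074, 0, 1.4, -4.5, 0.6, 0, 0, -0.074, 0, 1.3, -4.4, 0.6, 0, 0, -0.074, 0, 2.5, -3.2, 0, 0, 0, -0.074, 0, 2.5, -3.2, 0, 0, 0, -0.074, 0, 2.5, -3.2, 0, 0, 0, -0.074, 0]'

```text
clock: 23.38
position: [0.5929, 0.1109, 0.0662]
tool_rot: [0.951, 0.309, 0.005, 0.002]
wrist_force: [0.8, -1.2, -0.7]
grip_width: 0.008
```

```bash
python3 - <<'E'
from h import *
show()
orbit(42,8,.0545,.063,45,nin=2)
E
```

```text
t23.38 p [592.9 110.9  66.2] a0.628 q7 -0.78 g0.01 tilt [ 0.011 -0.   ] F [ 0.8 -1.2 -0.7] | fix xy 53.6 -19.7 r57.1 th-11.8
2.7,-4.6,1.6,0.007,-0.009,-0.043,0,
2.4,-4.6,1.6,0,0,-0.092,0,
3.4,-3.7,0,0,0,-0.092,0,
3.4,-3.7,0,0,0,-0.092,0,
3.4,-3.7,0,0,0,-0.092,0,
3.4,-3.7,0,0,0,-0.092,0,
3.4,-3.7,0,0,0,-0.092,0,
3.4,-3.7,0,0,0,-0.092,0,
```

Engaged (pushing force present). Continue.

Request:
jog_arm --targets '[2.8, -4.5, 1.5, 0.007, -0.009, -0.043, 0, 2.6, -4.4, 1.5, 0, 0, -0.085, 0, 3.2, -3.9, 0, 0, 0, -0.09, 0, 3.2, -3.9, 0, 0, 0, -0.09, 0, 3.2, -3.9, 0, 0, 0, -0.09, 0, 3.2, -3.9, 0, 0, 0, -0.09, 0, 3.2, -3.9, 0, 0, 0, -0.09, 0, 3.2, -3.9, 0, 0, 0, -0.09, 0]'

```text
clock: 24.05
position: [0.59, 0.1457, 0.0675]
tool_rot: [0.782, 0.623, 0.007, 0.006]
wrist_force: [2.5, -1.0, -0.6]
grip_width: 0.001
```

```bash
python3 - <<'E'
from h import *
show()
orbit(42,8,.0545,.063,45,nin=2)
mk('f7',.078)
E
```

```text
t24.05 p [590.  145.7  67.5] a1.346 q7 -0.25 g0.00 tilt [ 0.018 -0.   ] F [ 2.5 -1.  -0.6] | fix xy 55.7 15.2 r57.8 th23.6
3,-4.6,2.2,0.018,-0.004,0.057,0,
2.2,-4.8,2.2,0,0,-0.092,0,
3.4,-3.7,0,0,0,-0.092,0,
3.4,-3.7,0,0,0,-0.092,0,
3.4,-3.7,0,0,0,-0.092,0,
3.4,-3.7,0,0,0,-0.092,0,
3.4,-3.7,0,0,0,-0.092,0,
3.4,-3.7,0,0,0,-0.092,0,
scene blob 75 [261.  232.4] r34.9 rel 170.2
scene blob 27 [285.2 236. ] r36.9 rel 74.2
scene blob 5 [290.6 240.8] r43.8 rel 47.5
```

```bash
python3 - <<'E'
import cv2
im=cv2.imread('pics/f7_scene.png')[205:285,225:325]; cv2.imwrite('pics/f7z.png',cv2.resize(im,None,fx=6,fy=6,interpolation=2))
E
```

```text
(no output)
```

View pics/f7z.png

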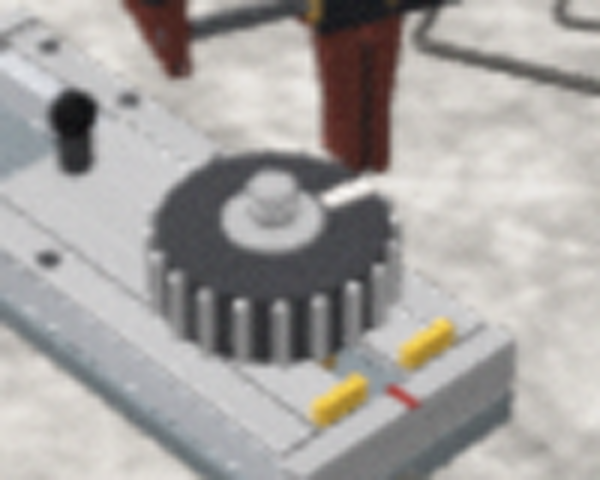

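Request:
jog_arm --targets '[3.1, -4.4, 1.8, 0.018, -0.004, 0, 0, 2.6, -4.5, 1.8, 0, 0, -0.06, 0, 3.3, -3.9, 0, 0, 0, -0.09, 0, 3.3, -3.9, 0, 0, 0, -0.09, 0, 3.3, -3.9, 0, 0, 0, -0.09, 0, 3.3, -3.9, 0, 0, 0, -0.09, 0, 3.3, -3.9, 0, 0, 0, -0.09, 0, 3.3, -3.9, 0, 0, 0, -0.09, 0]'

```text
clock: 24.82
position: [0.5648, 0.1733, 0.067]
tool_rot: [0.563, 0.827, 0.004, 0.002]
wrist_force: [2.1, 1.6, -2.0]
grip_width: 0.005
```

```bash
python3 - <<'E'
from h import *
show()
orbit(44,8,.0545,.064,45,nin=2)
E
```

```text
t24.82 p [564.8 173.3  67. ] a1.947 q7 0.19 g0.01 tilt [0.008 0.004] F [ 2.1  1.6 -2. ] | fix xy 34.8 46.1 r57.8 th61.3
2.9,-4.9,1.4,0.009,-0.001,-0.005,0,
2.3,-5,1.5,0,0,-0.096,0,
3.5,-3.9,0,0,0,-0.096,0,
3.5,-3.9,0,0,0,-0.096,0,
3.5,-3.9,0,0,0,-0.096,0,
3.5,-3.9,0,0,0,-0.096,0,
3.5,-3.9,0,0,0,-0.096,0,
3.5,-3.9,0,0,0,-0.096,0,
```

Request:
jog_arm --targets '[2.6, -5, 1.3, 0.009, -0.001, -0.005, 0, 2.2, -5.1, 1.3, 0, 0, -0.09, 0, 3.1, -4.2, 0, 0, 0, -0.093, 0, 3.1, -4.2, 0, 0, 0, -0.093, 0, 3.1, -4.2, 0, 0, 0, -0.093, 0, 3.1, -4.2, 0, 0, 0, -0.093, 0, 3.1, -4.2, 0, 0, 0, -0.093, 0, 3.1, -4.2, 0, 0, 0, -0.093, 0]'

```text
clock: 25.48
position: [0.5249, 0.1792, 0.0665]
tool_rot: [0.265, 0.964, 0.004, 0.0]
wrist_force: [0.7, 2.2, -0.8]
grip_width: 0.004
```

```bash
python3 - <<'E'
from h import *
show()
orbit(44,8,.0540,.064,45,nin=2)
mk('f8',.078)
E
```

```text
t25.48 p [524.9 179.2  66.5] a2.605 q7 0.70 g0.00 tilt [0.003 0.007] F [ 0.7  2.2 -0.8] | fix xy -3.7 57.7 r57.9 th102.1
2.4,-5.3,1.2,0.008,-0.001,-0.058,0,
2.1,-5.2,1.3,0,0,-0.096,0,
3.5,-3.8,0,0,0,-0.096,0,
3.5,-3.8,0,0,0,-0.096,0,
3.5,-3.8,0,0,0,-0.096,0,
3.5,-3.8,0,0,0,-0.096,0,
3.5,-3.8,0,0,0,-0.096,0,
3.5,-3.8,0,0,0,-0.096,0,
scene blob 77 [271.7 231. ] r34.3 rel 130.4
scene blob 14 [249.7 240.5] r42.4 rel 225.2
```

Request:
jog_arm --targets '[2.5, -5.1, 1.0, 0.008, -0.001, -0.058, 0, 2.2, -5.1, 1.0, 0, 0, -0.09, 0, 3.1, -4.2, 0, 0, 0, -0.093, 0, 3.1, -4.2, 0, 0, 0, -0.093, 0, 3.1, -4.2, 0, 0, 0, -0.093, 0, 3.1, -4.2, 0, 0, 0, -0.093, 0, 3.1, -4.2, 0, 0, 0, -0.093, 0, 3.1, -4.2, 0, 0, 0, -0.093, 0]'

```text
clock: 26.25
position: [0.4929, 0.1592, 0.0658]
tool_rot: [-0.075, 0.997, 0.004, -0.002]
wrist_force: [-1.0, 3.6, 1.9]
grip_width: 0.004
```

```bash
python3 - <<'E'
from h import *
show()
orbit(44,8,.0540,.064,45,nin=2)
mk('f9',.079)
E
```

```text
t26.25 p [492.9 159.2  65.8] a-2.992 q7 1.30 g0.00 tilt [-0.004  0.008] F [-1.   3.6  1.9] | fix xy -38.3 42.6 r57.3 th140.3
2.7,-5,0.9,0.009,-0.003,-0.039,0,
2.3,-5,0.9,0,0,-0.096,0,
3.5,-3.8,0,0,0,-0.096,0,
3.5,-3.8,0,0,0,-0.096,0,
3.5,-3.8,0,0,0,-0.096,0,
3.5,-3.8,0,0,0,-0.096,0,
3.5,-3.8,0,0,0,-0.096,0,
3.5,-3.8,0,0,0,-0.096,0,
scene blob 37 [284.3 233.5] r39.3 rel 84.9
scene blob 11 [251.6 235.3] r42.8 rel 202.3
```

Request:
jog_arm --targets '[2.8, -4.7, 0.9, 0.009, -0.003, -0.039, 0, 2.6, -4.7, 0.9, 0, 0, -0.09, 0, 3.3, -4, 0, 0, 0, -0.093, 0, 3.3, -4, 0, 0, 0, -0.093, 0, 3.3, -4, 0, 0, 0, -0.093, 0, 3.3, -4, 0, 0, 0, -0.093, 0, 3.3, -4, 0, 0, 0, -0.093, 0, 3.3, -4, 0, 0, 0, -0.093, 0]'

```text
clock: 27.02
position: [0.4805, 0.1209, 0.0633]
tool_rot: [-0.397, 0.918, 0.001, -0.004]
wrist_force: [-1.2, 1.1, 2.5]
grip_width: 0.004
```

```bash
python3 - <<'E'
from h import *
show()
orbit(44,8,.0540,.064,45,nin=2)
mk('f10',.080)
im=cv2.imread('pics/f10_scene.png')[205:285,225:325]; cv2.imwrite('pics/f10z.png',cv2.resize(im,None,fx=6,fy=6,interpolation=2))
E
```

```text
t27.02 p [480.5 120.9  63.3] a-2.326 q7 1.92 g0.00 tilt [-0.008 -0.001] F [-1.2  1.1  2.5] | fix xy -56.1 6.5 r56.5 th-178.2
2.7,-4.8,-0.4,0.005,-0.006,-0.097,0,
2.6,-4.7,-0.4,0,0,-0.096,0,
3.5,-3.8,0,0,0,-0.096,0,
3.5,-3.8,0,0,0,-0.096,0,
3.5,-3.8,0,0,0,-0.096,0,
3.5,-3.8,0,0,0,-0.096,0,
3.5,-3.8,0,0,0,-0.096,0,
3.5,-3.8,0,0,0,-0.096,0,
scene blob 10 [272.5 228. ] r42.7 rel 129.2
scene blob 16 [289.2 237.2] r42.4 rel 60.8
scene blob 11 [255.4 242.9] r31.5 rel 243.9
```

View pics/f10z.png

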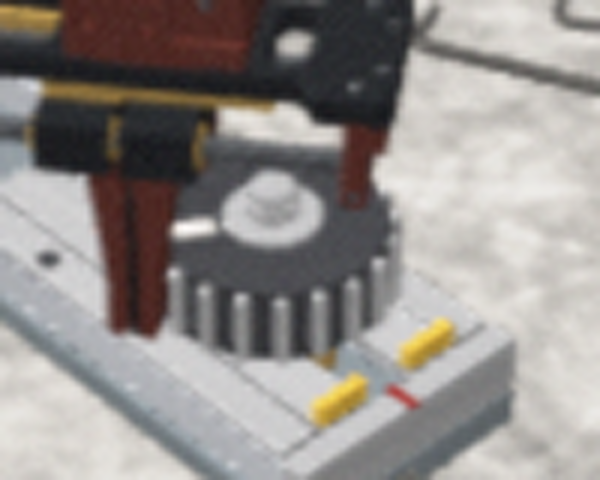

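Request:
jog_arm --targets '[2.8, -4.6, -0.4, 0.005, -0.006, -0.08, 0, 2.7, -4.5, -0.4, 0, 0, -0.085, 0, 3.3, -4, 0, 0, 0, -0.09, 0, 3.3, -4, 0, 0, 0, -0.09, 0, 3.3, -4, 0, 0, 0, -0.09, 0, 3.3, -4, 0, 0, 0, -0.085, 0, 3.3, -4, 0, 0, 0, -0.085, 0, 3, -3.3, 0, 0, 0, 0, 0]'

```text
clock: 27.78
position: [0.4947, 0.0827, 0.0614]
tool_rot: [-0.639, 0.769, 0.002, -0.006]
wrist_force: [-1.3, 1.7, 0.8]
grip_width: 0.008
```

```bash
python3 - <<'E'
from h import *
show()
mk('f11',.081)
im=cv2.imread('pics/f11_scene.png')[205:285,225:325]; cv2.imwrite('pics/f11z.png',cv2.resize(im,None,fx=6,fy=6,interpolation=2))
s,p,R,a=now(); v=p[:2]-C; th=np.degrees(np.arctan2(v[1],v[0])); r=np.hypot(*v); ps=[]
for i in range(1,9):
    q=orb(th,r+(.066-r)*min(1,i/3),.064,0)[0]; ps.append((q,down(a-.122*max(0,i-2))))
rows(ps)
E
```

```text
t27.78 p [494.7  82.7  61.4] a-1.756 q7 2.49 g0.01 tilt [-0.011 -0.004] F [-1.3  1.7  0.8] | fix xy -47.7 -33.3 r58.1 th-136.7
scene blob 18 [288.9 236.1] r42.4 rel 64.4
top blob 4 [330.2 224.2] r31.7 rel 284.2
2.1,1.5,-2.5,0.01,-0.006,0,0,
2.1,1.5,0,0,0,0,0,
2.1,1.5,0,0,0,0.122,0,
0,0,0,0,0,0.122,0,
0,0,0,0,0,0.122,0,
0,0,0,0,0,0.122,0,
0,0,0,0,0,0.122,0,
0,0,0,0,0,0.122,0,
```

View pics/f11z.png

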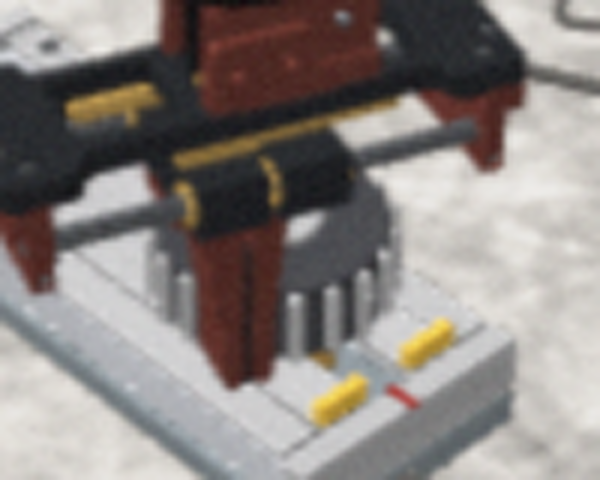

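Request:
jog_arm --targets '[2.1, 1.5, -2, 0.01, -0.006, 0, 0, 2.1, 1.5, 0, 0, 0, 0.05, 0, 2.1, 1.5, 0, 0, 0, 0.122, 0, 0, 0, 0, 0, 0, 0.122, 0, 0, 0, 0, 0, 0, 0.122, 0, 0, 0, 0, 0, 0, 0.122, 0, 0, 0, 0, 0, 0, 0.122, 0, 0, 0, 0, 0, 0, 0.122, 0]'

```text
clock: 28.55
position: [0.4886, 0.0761, 0.0642]
tool_rot: [-0.279, 0.96, -0.001, 0.003]
wrist_force: [0.4, 0.4, -0.1]
grip_width: 0.006
```

```bash
python3 - <<'E'
from h import *
spin(.066,.064)
mk('f12',.081)
im=cv2.imread('pics/f12_scene.png')[205:285,225:325]; im2=cv2.imread('pics/f12_top.png')[180:255,265:365];cv2.imwrite('pics/f12z.png',np.hstack([cv2.resize(i,(400,320),interpolation=2) for i in (im,im2)]))
E
```

```text
t28.55 p [488.6  76.1  64.2] a-2.576 q7 1.80 g0.01 tilt [0.006 0.   ] F [ 0.4  0.4 -0.1] | fix xy -54.7 -38.9 r67.1 th-136.2
-0.4,0.1,0.1,-0.002,0.005,0.122,0,
-0.4,0.1,0.1,0,0,0.122,0,
-0.3,0.2,0.1,0,0,0.122,0,
0,0,0,0,0,0.122,0,
0,0,0,0,0,0.122,0,
0,0,0,0,0,0.122,0,
0,0,0,0,0,0.122,0,
0,0,0,0,0,0.122,0,
```

View pics/f12z.png

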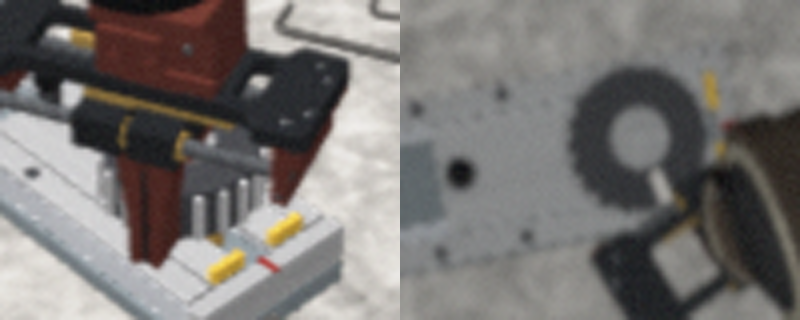

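Request:
jog_arm --targets '[-0.4, 0.1, 0.1, -0.002, 0.005, 0.115, 0, -0.4, 0.1, 0.1, 0, 0, 0.115, 0, -0.3, 0.2, 0.1, 0, 0, 0.115, 0, 0, 0, 0, 0, 0, 0.115, 0, 0, 0, 0, 0, 0, 0.1, 0, 0, 0, 0, 0, 0, 0, 0, 0, 0, 0, 0, 0, 0, 0, 0, 0, 0, 0, 0, 0, 0]'

```text
clock: 29.32
position: [0.489, 0.0776, 0.0648]
tool_rot: [-0.004, 1.0, -0.001, 0.002]
wrist_force: [-0.0, 0.3, -0.9]
grip_width: 0.007
```

```bash
python3 - <<'E'
from h import *
show()
orbit(28,8,.0545,.064,-45,nin=6)
E
```

```text
t29.32 p [489.   77.6  64.8] a-3.133 q7 1.32 g0.01 tilt [ 0.004 -0.001] F [-0.   0.3 -0.9] | fix xy -54.0 -37.5 r65.8 th-136.8
-4.1,-1.5,0.1,-0.001,0.004,-0.021,0,
-4.1,-1.3,0.1,0,0,-0.061,0,
-4,-1.2,0.1,0,0,-0.061,0,
-3.9,-1.1,0.1,0,0,-0.061,0,
-3.8,-1,0.1,0,0,-0.061,0,
-3.8,-1,0.1,0,0,-0.061,0,
-2.4,-2.3,0,0,0,-0.061,0,
-2.4,-2.3,0,0,0,-0.061,0,
```

Request:
jog_arm --targets '[-4.1, -1.3, 0.1, -0.001, 0.004, -0.021, 0, -4.1, -1.2, 0.1, 0, 0, -0.061, 0, -4, -1.1, 0.1, 0, 0, -0.061, 0, -3.9, -1, 0.1, 0, 0, -0.061, 0, -3.8, -1, 0.1, 0, 0, -0.061, 0, -3.8, -1, 0.1, 0, 0, -0.061, 0, -2.6, -2.2, 0, 0, 0, -0.061, 0, -2.6, -2.2, 0, 0, 0, -0.061, 0]'

```text
clock: 29.98
position: [0.5164, 0.0691, 0.0635]
tool_rot: [-0.25, 0.968, -0.001, -0.004]
wrist_force: [-1.6, -0.1, 0.3]
grip_width: 0.005
```

```bash
python3 - <<'E'
from h import *
show()
mk('g1',.081)
orbit(30,8,.0545,.064,-45,nin=2)
im=cv2.imread('pics/g1_scene.png')[205:285,225:325]; im2=cv2.imread('pics/g1_top.png')[180:255,265:365];cv2.imwrite('pics/g1z.png',np.hstack([cv2.resize(i,(400,320),interpolation=2) for i in (im,im2)]))
E
```

```text
t29.98 p [516.4  69.1  63.5] a-2.637 q7 1.77 g0.01 tilt [-0.008 -0.004] F [-1.6 -0.1  0.3] | fix xy -28.2 -50.0 r57.4 th-111.1
scene blob 28 [251.1 236.5] r41.2 rel 211.3
scene blob 22 [263.  249.6] r35.0 rel 293.9
-3.6,-1.8,-0.3,0,-0.008,0.009,0,
-3.6,-1.4,-0.3,0,0,-0.065,0,
-2.6,-2.4,0,0,0,-0.065,0,
-2.6,-2.4,0,0,0,-0.065,0,
-2.6,-2.4,0,0,0,-0.065,0,
-2.6,-2.4,0,0,0,-0.065,0,
-2.6,-2.4,0,0,0,-0.065,0,
-2.6,-2.4,0,0,0,-0.065,0,
```

View pics/g1z.png

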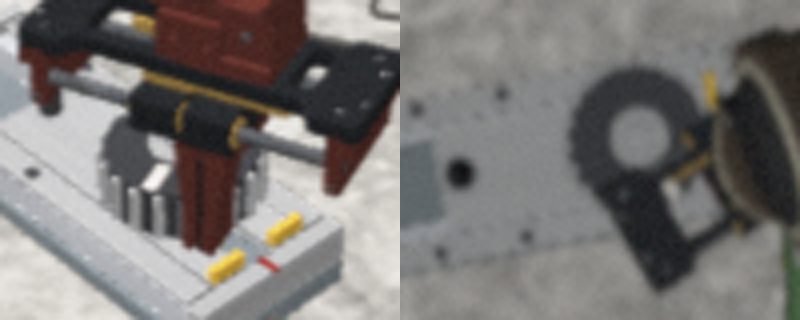

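Request:
jog_arm --targets '[-3.5, -1.7, -0.5, 0, -0.008, 0, 0, -3.4, -1.5, -0.5, 0, 0, -0.06, 0, -2.7, -2.3, -0.1, 0, 0, -0.065, 0, -2.7, -2.3, -0.1, 0, 0, -0.065, 0, -2.7, -2.3, -0.1, 0, 0, -0.065, 0, -2.7, -2.3, -0.1, 0, 0, -0.065, 0, -2.7, -2.3, -0.1, 0, 0, -0.065, 0, -2.7, -2.3, -0.1, 0, 0, -0.065, 0]'

```text
clock: 30.75
position: [0.5426, 0.0655, 0.0638]
tool_rot: [-0.463, 0.887, -0.001, -0.003]
wrist_force: [-1.7, -0.4, 0.9]
grip_width: 0.008
```

```bash
python3 - <<'E'
from h import *
show()
mk('g2',.0815)
orbit(26,8,.0545,.064,-45,nin=2)
im=cv2.imread('pics/g2_scene.png')[205:285,225:325]; im2=cv2.imread('pics/g2_top.png')[180:255,265:365];cv2.imwrite('pics/g2z.png',np.hstack([cv2.resize(i,(400,320),interpolation=2) for i in (im,im2)]))
E
```

```text
t30.75 p [542.6  65.5  63.8] a-2.180 q7 2.18 g0.01 tilt [-0.005 -0.004] F [-1.7 -0.4  0.9] | fix xy -2.7 -57.3 r57.3 th-84.4
scene blob 26 [267.8 227.6] r42.1 rel 142.9
scene blob 6 [252.7 233.7] r42.0 rel 198.1
scene blob 8 [249.2 241. ] r43.3 rel 233.2
scene blob 21 [270.5 250.1] r34.4 rel 319.7
-3.2,-1.4,-0.1,0.002,-0.005,0.011,0,
-3.2,-1.2,-0.1,0,0,-0.057,0,
-2.2,-2.1,0,0,0,-0.057,0,
-2.2,-2.1,0,0,0,-0.057,0,
-2.2,-2.1,0,0,0,-0.057,0,
-2.2,-2.1,0,0,0,-0.057,0,
-2.2,-2.1,0,0,0,-0.057,0,
-2.2,-2.1,0,0,0,-0.057,0,
```

View pics/g2z.png

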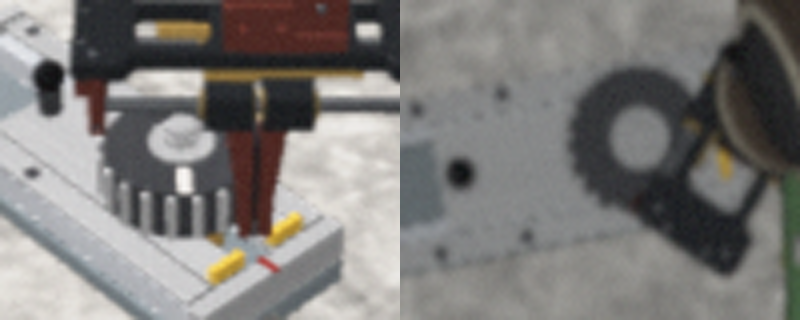

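```bash
python3 - <<'E'
from h import *
for n in('scene','top'):
    I=np.load(f'a_{n}.npz')['p'].astype(int); c=proj(n,[[*C,.072]])[0]
    w=((I.min(2)>(150 if n=='scene' else 125))&(np.ptp(I,axis=2)<45)).astype(np.uint8)
    k,l,st,ce=cv2.connectedComponentsWithStats(w)
    for i in range(1,k):
        X=atz(n,[ce[i]],.072)[0]-[*C,0]; r=1000*np.hypot(X[0],X[1])
        if 26<r<46 and st[i,4]>3: print(n,st[i,4],ce[i],'r%.1f'%r,'rel %.1f'%((np.degrees(np.arctan2(X[1],X[0])-YAW)+90)%360))
E
```

```text
scene 25 [280.16 250.48] r32.2 rel 358.8
top 14 [336.21428571 209.92857143] r30.6 rel 3.0
```

Request:
jog_arm --targets '[-3, -1.5, -0.2, 0.002, -0.005, 0, 0, -3, -1.3, -0.2, 0, 0, -0.05, 0, -2.3, -2, -0.1, 0, 0, -0.057, 0, -2.3, -2, -0.1, 0, 0, -0.057, 0, -2.3, -2, -0.1, 0, 0, -0.057, 0, -2.3, -2, -0.1, 0, 0, -0.05, 0, -2.3, -2, -0.1, 0, 0, -0.05, 0, -1.5, -1.3, 0, 0, 0, 0, 0]'

```text
clock: 31.52
position: [0.5644, 0.0729, 0.0642]
tool_rot: [-0.594, 0.805, -0.002, -0.0]
wrist_force: [-1.2, -2.0, 0.8]
grip_width: 0.008
```

```bash
python3 - <<'E'
from h import *
show()
mk('g3',.0818)
im=cv2.imread('pics/g3_scene.png')[205:285,225:325]; im2=cv2.imread('pics/g3_top.png')[180:255,265:365];cv2.imwrite('pics/g3z.png',np.hstack([cv2.resize(i,(400,320),interpolation=2) for i in (im,im2)]))
E
```

```text
t31.52 p [564.4  72.9  64.2] a-1.870 q7 2.44 g0.01 tilt [ 0.001 -0.003] F [-1.2 -2.   0.8] | fix xy 19.8 -53.2 r56.8 th-61.2
scene blob 21 [270.  227.4] r42.2 rel 136.4
scene blob 31 [251.3 236.4] r40.8 rel 212.0
scene blob 4 [285.2 232. ] r41.9 rel 84.9
scene blob 20 [277.5 249.2] r35.6 rel 343.5
```

View pics/g3z.png

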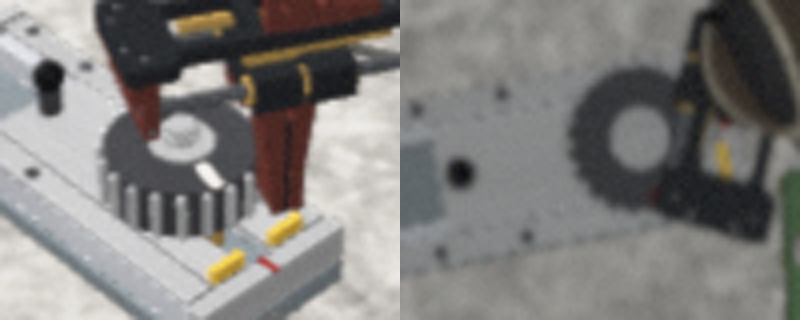

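Request:
jog_arm --targets '[-1.8, -1.5, -0.1, 0, 0, -0.02, 0, -1.8, -1.5, 0, 0, 0, -0.03, 0, -1.8, -1.5, 0, 0, 0, -0.03, 0, -1.8, -1.5, 0, 0, 0, -0.03, 0, -1.8, -1.5, 0, 0, 0, -0.03, 0, -1.4, -1.2, 0, 0, 0, 0, 0, 0, 0, 0, 0, 0, 0, 0, 0, 0, 0, 0, 0, 0, 0]'

```text
clock: 32.28
position: [0.5761, 0.0822, 0.0644]
tool_rot: [-0.651, 0.759, -0.002, -0.0]
wrist_force: [0.1, -1.6, 0.2]
grip_width: 0.008
```

```bash
python3 - <<'E'
from h import *
show()
mk('g4',.082)
s,p,R,a=now();v=p[:2]-C; th=np.degrees(np.arctan2(v[1],v[0])); print('back off 20mm radially:')
q=orb(th,.085,.066,0)[0]; rows([(p+(q-p)*i/4,R) for i in range(1,5)])
E
```

```text
t32.28 p [576.1  82.2  64.4] a-1.725 q7 2.55 g0.01 tilt [ 0.002 -0.003] F [ 0.1 -1.6  0.2] | fix xy 32.8 -45.7 r56.2 th-45.9
scene blob 40 [252.5 235.3] r39.5 rel 206.2
scene blob 23 [285.3 231.9] r42.0 rel 84.9
scene blob 22 [281.5 247.2] r35.2 rel 0.6
back off 20mm radially:
4.3,-5.7,-0.4,0,0,0,0,
4.3,-5.7,-0.4,0,0,0,0,
4.3,-5.7,-0.4,0,0,0,0,
4.3,-5.7,-0.4,0,0,0,0,
```

Request:
jog_arm --targets '[3, -4, -0.2, 0, 0, 0, 0, 4.3, -5.7, -0.4, 0, 0, 0, 0, 4.3, -5.7, -4, 0, 0, 0.05, 0, 4.3, -5.7, -12, 0, 0, 0.1, 0, 0, 0, -20, 0, 0, 0.12, 0, 0, 0, -25, 0, 0, 0.12, 0, 0, 0, -25, 0, 0, 0.12, 0, 0, 0, -10, 0, 0, 0.12, 0]'

```text
clock: 33.05
position: [0.5963, 0.0604, 0.1622]
tool_rot: [-0.374, 0.928, 0.0, -0.001]
wrist_force: [0.3, 0.5, 0.3]
grip_width: 0.005
```

```bash
python3 - <<'E'
from h import *
show()
mk('g5',.082)
im=cv2.imread('pics/g5_scene.png')[205:285,225:325]; im2=cv2.imread('pics/g5_top.png')[180:255,265:365];cv2.imwrite('pics/g5z.png',np.hstack([cv2.resize(i,(400,320),interpolation=2) for i in (im,im2)]))
p,d=viewer.get_image('scene'); uv,P=cloud('scene',d,235,310,220,290)
r=np.hypot(P[:,0]-C[0],P[:,1]-C[1]); k=(r>.028)&(r<.042)&(P[:,2]>.06); print('collar top z',np.median(P[k,2]),k.sum())
ey=np.array([-np.sin(YAW),np.cos(YAW)]); t=C+ey*.073
lin([*t,.135],YAW-np.pi,8)
E
```

```text
t33.05 p [596.3  60.4 162.2] a-2.375 q7 2.07 g0.01 tilt [-0.002  0.   ] F [0.3 0.5 0.3] | fix xy 49.7 -70.2 r86.0 th-46.4
scene blob 108 [267.7 232. ] r26.0 rel 147.0
scene blob 21 [281.7 247.2] r35.4 rel 0.9
collar top z 0.08103108046947127 461
-5.6,18,3.1,0.002,-0.003,0.079,0,
-4.2,18.4,3.1,0,0,0.079,0,
-2.7,18.7,3.1,0,0,0.079,0,
-1.2,18.9,3.1,0,0,0.079,0,
0.2,18.9,3.1,0,0,0.079,0,
1.7,18.8,3.1,0,0,0.079,0,
3.2,18.6,3.1,0,0,0.079,0,
4.7,18.3,3.1,0,0,0.079,0,
```

View pics/g5z.png

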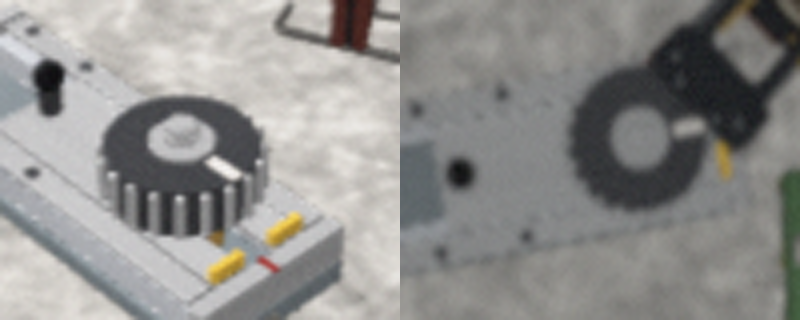

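Request:
jog_arm --targets '[-5.6, 18, 2, 0.002, -0.003, 0.079, 0, -4.2, 18.4, 2, 0, 0, 0.079, 0, -2.7, 18.7, 3, 0, 0, 0.079, 0, -1.2, 18.9, 3, 0, 0, 0.079, 0, 0.2, 18.9, 3, 0, 0, 0.079, 0, 1.7, 18.8, 4, 0, 0, 0.079, 0, 3.2, 15, 4, 0, 0, 0.07, 0, 3, 8, 4, 0, 0, 0.04, 0]'

```text
clock: 33.87
position: [0.5254, 0.1799, 0.1223]
tool_rot: [-0.099, 0.995, -0.002, -0.006]
wrist_force: [0.3, -0.2, 0.3]
grip_width: 0.003
```

```bash
python3 - <<'E'
from h import *
show()
ey=np.array([-np.sin(YAW),np.cos(YAW)]); t=C+ey*.073
lin([*t,.085],YAW-np.pi,7)
E
```

```text
t33.87 p [525.4 179.9 122.3] a-2.942 q7 1.30 g0.00 tilt [-0.012 -0.006] F [ 0.3 -0.2  0.3] | fix xy -3.1 58.4 r58.5 th101.4
-0.6,2.1,5.3,-0.003,-0.012,0.008,0,
-0.5,2.1,5.3,0,0,0.008,0,
-0.5,2.1,5.3,0,0,0.008,0,
-0.5,2.1,5.3,0,0,0.008,0,
-0.5,2.1,5.3,0,0,0.008,0,
-0.5,2.1,5.3,0,0,0.008,0,
-0.5,2.1,5.3,0,0,0.008,0,
0,0,0,0,0,0,0,
```

Request:
jog_arm --targets '[-0.6, 3.1, 2, -0.003, -0.012, 0.008, 0, -0.5, 3, 3, 0, 0, 0.008, 0, -0.5, 3, 5.3, 0, 0, 0.008, 0, -0.5, 2.5, 5.3, 0, 0, 0.008, 0, -0.5, 2.1, 5.3, 0, 0, 0.008, 0, -0.5, 1.5, 5.3, 0, 0, 0.008, 0, -0.5, 0, 5.3, 0, 0, 0.008, 0, 0, 0, 4, 0, 0, 0, 0]'

```text
clock: 34.53
position: [0.5245, 0.1952, 0.0787]
tool_rot: [-0.077, 0.997, -0.001, -0.003]
wrist_force: [0.8, 1.6, -0.2]
grip_width: 0.01
```

```bash
python3 - <<'E'
from h import *
show()
ey=np.array([-np.sin(YAW),np.cos(YAW)]); t=C+ey*.074
lin([*t,.050],YAW-np.pi,7)
look('g6')
E
```

```text
t34.53 p [524.5 195.2  78.7] a-2.987 q7 1.22 g0.01 tilt [-0.005 -0.003] F [ 0.8  1.6 -0.2] | fix xy -1.8 73.7 r73.7 th99.8
-0.3,0,4.1,-0.002,-0.006,0.001,0,
-0.3,0,4.1,0,0,0.001,0,
-0.3,0,4.1,0,0,0.001,0,
-0.3,0,4.1,0,0,0.001,0,
-0.3,0,4.1,0,0,0.001,0,
-0.3,0,4.1,0,0,0.001,0,
-0.3,0,4.1,0,0,0.001,0,
0,0,0,0,0,0,0,
```

View pics/g6.png

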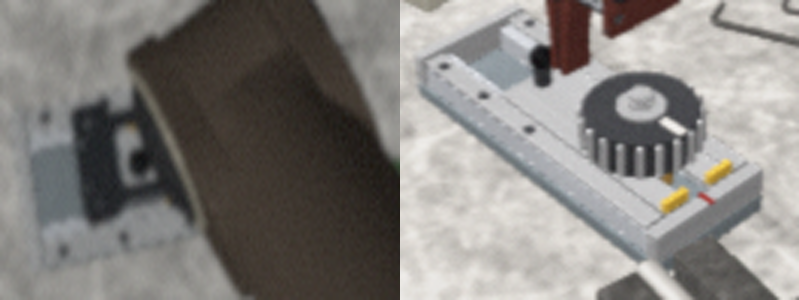

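Request:
jog_arm --targets '[-0.3, 0, 4, -0.002, -0.006, 0, 0, -0.3, 0, 4, 0, 0, 0, 0, -0.3, 0, 4, 0, 0, 0, 0, -0.3, 0, 4, 0, 0, 0, 0, -0.3, 0, 4, 0, 0, 0, 0, -0.3, 0, 3, 0, 0, 0, 0, -0.3, 0, 2, 0, 0, 0, 0, 0, 0, 0, 0, 0, 0, 0]'

```text
clock: 35.3
position: [0.527, 0.1951, 0.0516]
tool_rot: [-0.077, 0.997, 0.0, 0.001]
wrist_force: [-0.5, -0.6, -0.2]
grip_width: 0.008
```

```bash
python3 - <<'E'
from h import *
show()
ey=np.array([-np.sin(YAW),np.cos(YAW)]); t=C+ey*.115
lin([*t,.051],YAW-np.pi,8)
E
```

```text
t35.30 p [527.  195.1  51.6] a-2.987 q7 1.22 g0.01 tilt [0.001 0.001] F [-0.5 -0.6 -0.2] | fix xy 0.6 73.1 r73.1 th97.9
0,5.2,0.1,0,0.001,0.001,0,
0,5.2,0.1,0,0,0.001,0,
0,5.2,0.1,0,0,0.001,0,
0,5.2,0.1,0,0,0.001,0,
0.1,5.2,0.1,0,0,0.001,0,
0.1,5.2,0.1,0,0,0.001,0,
0.1,5.2,0.1,0,0,0.001,0,
0.1,5.2,0.1,0,0,0.001,0,
```

Request:
jog_arm --targets '[0, 5, 0, 0, 0, 0, 0, 0, 5, 0, 0, 0, 0, 0, 0, 5, 0, 0, 0, 0, 0, 0, 4, 0, 0, 0, 0, 0, 0, 4, 0, 0, 0, 0, 0, 0, 4, 0, 0, 0, 0, 0, 0, 4, 0, 0, 0, 0, 0, 0, 4, 0, 0, 0, 0, 0]'

```text
clock: 35.97
position: [0.5211, 0.2324, 0.0518]
tool_rot: [-0.077, 0.997, -0.0, 0.001]
wrist_force: [-0.6, -1.9, -1.2]
grip_width: 0.001
```

```bash
python3 - <<'E'
from h import *
show()
look('g7')
ey=np.array([-np.sin(YAW),np.cos(YAW)]); t=C+ey*.150
lin([*t,.051],YAW-np.pi,8)
E
```

```text
t35.97 p [521.1 232.4  51.8] a-2.987 q7 1.15 g0.00 tilt [ 0.001 -0.   ] F [-0.6 -1.9 -1.2] | fix xy 0.3 110.9 r110.9 th98.2
0,4.8,0.1,0,0.002,0.001,0,
0,4.8,0.1,0,0,0.001,0,
0,4.8,0.1,0,0,0.001,0,
0,4.8,0.1,0,0,0.001,0,
0,4.8,0.1,0,0,0.001,0,
0,4.8,0.1,0,0,0.001,0,
0,4.8,0.1,0,0,0.001,0,
0,4.8,0.1,0,0,0.001,0,
```

View pics/g7.png

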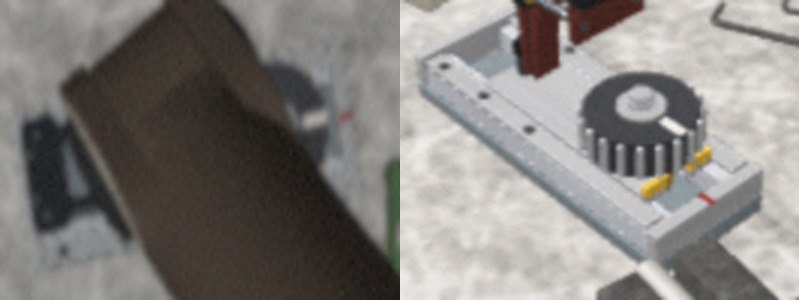

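The washer slides with the pin and the hooks are moving under the collar. Continue.

Request:
jog_arm --targets '[0, 4.8, 0, 0, 0, 0, 0, 0, 4.8, 0, 0, 0, 0, 0, 0, 4.8, 0, 0, 0, 0, 0, 0, 4.8, 0, 0, 0, 0, 0, 0, 4.8, 0, 0, 0, 0, 0, 0, 4.8, 0, 0, 0, 0, 0, 0, 4.8, 0, 0, 0, 0, 0, 0, 4, 0, 0, 0, 0, 0]'

```text
clock: 36.73
position: [0.5151, 0.2722, 0.0519]
tool_rot: [-0.077, 0.997, -0.001, 0.001]
wrist_force: [0.1, -0.6, -0.1]
grip_width: 0.007
```

```bash
python3 - <<'E'
from h import *
show()
E
```

```text
t36.73 p [515.1 272.2  51.9] a-2.988 q7 1.08 g0.01 tilt [ 0.002 -0.001] F [ 0.1 -0.6 -0.1] | fix xy 0.1 151.2 r151.2 th98.3
```

Request:
jog_arm --targets '[0, 3, 0, 0, 0, 0, 0, 0, 3, 0, 0, 0, 0, 0, 0, 2.5, 0, 0, 0, 0, 0, 0, 2, 0, 0, 0, 0, 0, 0, 1.5, 0, 0, 0, 0, 0, 0, 1.2, 0, 0, 0, 0, 0, 0, 1, 0, 0, 0, 0, 0, 0, 1, 0, 0, 0, 0, 0]'

```text
clock: 37.4
position: [0.5126, 0.2869, 0.0518]
tool_rot: [-0.076, 0.997, -0.002, 0.0]
wrist_force: [-0.1, -5.2, 1.9]
grip_width: 0.006
```

```bash
python3 - <<'E'
from h import *
show()
E
```

```text
t37.40 p [512.6 286.9  51.8] a-2.989 q7 1.06 g0.01 tilt [ 0.001 -0.004] F [-0.1 -5.2  1.9] | fix xy -0.2 166.1 r166.1 th98.4
```

Force rising: likely at the stop. A bit more to confirm.

Request:
jog_arm --targets '[0, 0.8, 0, 0, 0, 0, 0, 0, 0.8, 0, 0, 0, 0, 0, 0, 0.8, 0, 0, 0, 0, 0, 0, 0.8, 0, 0, 0, 0, 0, 0, 0.8, 0, 0, 0, 0, 0, 0, 0.8, 0, 0, 0, 0, 0, 0, 0.8, 0, 0, 0, 0, 0, 0, 0.8, 0, 0, 0, 0, 0]'

```text
clock: 38.07
position: [0.5125, 0.2868, 0.0519]
tool_rot: [-0.074, 0.997, -0.006, -0.001]
wrist_force: [0.4, -6.6, 2.3]
grip_width: 0.003
```

```bash
python3 - <<'E'
from h import *
show()
E
```

```text
t38.07 p [512.5 286.8  51.9] a-2.994 q7 1.05 g0.00 tilt [-0.    -0.012] F [ 0.4 -6.6  2.3] | fix xy -0.3 166.0 r166.0 th98.5
```

Request:
jog_arm --targets '[0, -2, 0, 0, 0, 0, 0, 0, -4, 0, 0, 0, 0, 0, 0, -6, 0, 0, 0, 0, 0, 0, -6, 0, 0, 0, 0, 0, 0, -6, -5, 0, 0, 0, 0, 0, -4, -15, 0, 0, 0, 0, 0, 0, -25, 0, 0, 0, 0, 0, 0, -30, 0, 0, 0, 0]'

```text
clock: 38.73
position: [0.5132, 0.2579, 0.1239]
tool_rot: [-0.075, 0.997, -0.006, -0.005]
wrist_force: [0.2, 0.1, -0.6]
grip_width: 0.004
```

Request:
jog_arm --targets '[0, 0, -30, 0, 0, 0, 0, 0, 10, -30, 0, 0, 0, 0, 0, 20, -10, 0, 0, 0, 0, 0, 30, 0, 0, 0, 0, 0, 0, 40, 0, 0, 0, 0, 0, 0, 40, 0, 0, 0, 0, 0, 0, 40, 0, 0, 0, 0, 0, 0, 30, 0, 0, 0, 0, 0]'

```text
clock: 39.4
position: [0.4927, 0.4614, 0.2096]
tool_rot: [-0.064, 0.998, -0.003, 0.003]
wrist_force: [0.4, 0.7, -0.5]
grip_width: 0.005
```

Request:
jog_arm --targets '[0, 30, 0, 0, 0, 0, 0, 0, 30, 0, 0, 0, 0, 0, 0, 15, 0, 0, 0, 0, 0, 0, 0, 0, 0, 0, 0, 0, 0, 0, 0, 0, 0, 0, 0, 0, 0, 0, 0, 0, 0, 0, 0, 0, 0, 0, 0, 0, 0, 0, 0, 0, 0, 0, 0, 0]'

```text
clock: 40.07
position: [0.48, 0.5418, 0.2102]
tool_rot: [-0.067, 0.998, -0.001, 0.002]
wrist_force: [-0.2, 0.9, 0.1]
grip_width: 0.001
```

```bash
python3 - <<'E'
from h import *
show(); mk('h1',.082)
for n,(x0,y0,x1,y1) in {'scene':(185,200,325,300),'top':(235,180,375,280)}.items():
    p=cv2.imread(f'pics/h1_{n}.png')[y0:y1,x0:x1]; cv2.imwrite(f'pics/h1z_{n}.png',cv2.resize(p,None,fx=5,fy=5,interpolation=2))
E
```

```text
t40.07 p [480.  541.8 210.2] a-3.008 q7 0.73 g0.00 tilt [ 0.004 -0.002] F [-0.2  0.9  0.1] | fix xy 4.6 423.0 r423.0 th97.7
scene blob 88 [268.9 230.4] r31.2 rel 140.6
scene blob 18 [281.4 247.3] r35.3 rel 360.0
top blob 8 [337.6 209.4] r32.5 rel 3.2
```

View pics/h1z_scene.png

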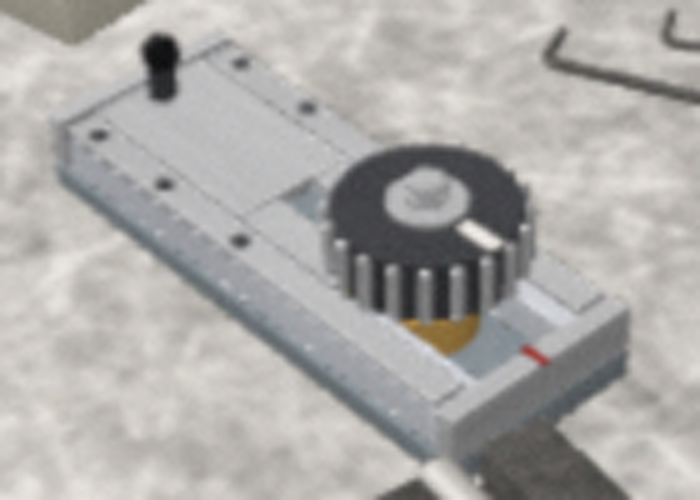

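View pics/h1_top.png

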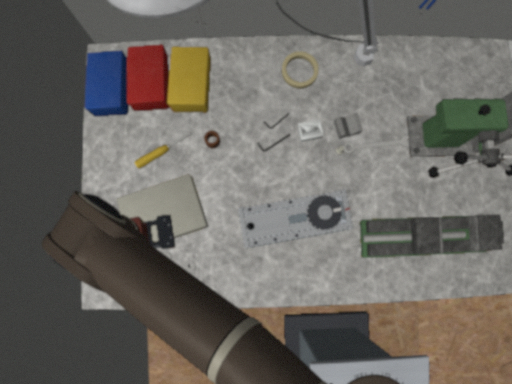

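```bash
python3 - <<'E'
from h import *
p=cv2.imread('pics/h1_top.png'); g=p[215:237,240:262].max(2)<60
v,u=np.nonzero(g); uv=[[u.mean()+240,v.mean()+215]]
X=atz('top',uv,.066)[0][:2]-np.array([.538,.124]); print('pin dist from stud',np.hypot(*X)*1000)
from cell import ticket
print(ticket.close_job())
E
```

```text
pin dist from stud 184.55320457213156
the job is handed in; nothing more can be done
None
```

The fixture is released and the job is handed in at about 40 s on the clock, against the 61 s limit. `close_job` reports no verdict.

**Collar:** I rolled it anticlockwise two turns with one corner of the shut fingertip, in four strokes round the rim.
- The white mark is back at the red line. Compared with the start pictures, it reads 0.2° off in the top view and 1.2° off in the scene view, which is within measuring noise.
- After the strokes the collar top measured about 81 mm, up from 72 mm. Two turns should bring it to 82 mm.

**Fork washer:** I pushed the pin away from the collar with the outside of the fingers until it would go no further.
- The push force rose to about 6.6 N with no more movement.
- The pin is now about 184.6 mm from the stud; 185 mm is expected at the stop.
- The last pictures show the washer fully out, with the hooks clear of the collar. The washer stayed down on the ledges.

**Clear of everything:** The arm finished at 0.21 m height, well away from the fixture. I saw no bystander moved in the last top view, though I checked this by eye rather than measuring each one.

**Problems along the way:**
- The two cameras disagreed by about 3 mm on the stud's position, so I checked it by touching the rim with the finger.
- On the second stroke the finger ran along the rim for about 70° without catching a rib until I moved it further in.

The wrist force readings I took between moves stayed under about 7 N.

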